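# Brake the whetstone wheel, fit its hub cover, let the brake off

## Robot

A 6-joint arm with a two-finger parallel gripper is mounted at the origin on the work surface. World frame = base frame: x ahead of the robot, y to its left, z up, the work surface at z = 0. Lengths are in m, angles in rad, forces in N, time in s.
With the tool pointing down it reaches from about 0.25 to 0.775 m from the base axis. Payload 4 kg.
Tool frame: the origin (TCP) lies on the centre line of the jaws, within the pads' length; the fingertips stand 22 mm ahead of it and the grasp point (between the pads) lies 3 mm ahead of it (robot.finger_overhang is the distance from the TCP to the fingertips, in m); z points along the fingers, y is the direction in which the jaws open and shut (so a half turn about z gives the same grasp; the last joint's range is limited). The gripper opens to 85 mm and grips with 20 to 120 N. Pads are 22 mm wide; open, the fingers measure 114 mm over their backs; the gripper's body (76 mm by 85 mm) begins 54 mm behind the grasp point. The pads swing forward as they close: fully open they stand 13 mm farther back than shut.
Start: joints at [-1.236, 0.087, 1.371, -0, 1.684, -0.103], TCP at [0.233, -0.498, 0.253] pointing down, gripper open.
Joint ranges: [-3.1, 3.1], [-0.76, 2.03], [0.27, 2.55], [-1.08, 4.22], [0.17, 2.65], [-2.57, 2.57]. Speed limits (rad/s): [2.79, 2.79, 3.14, 3.14, 3.14, 3.14].

## Interface

Orientations are given as [roll, pitch, yaw] about the fixed x, y, z axes, in that order (R = Rz(yaw) Ry(pitch) Rx(roll)).
In Python, from bench import robot gives the robot as it stands.
- The arm moves only by the tool servo_tool, never from a script. Its arguments are lists of equal length, an entry for each row: "jaw": the closure in counts, from 0 (fully open) to 255 (shut); "linear": the shift along the tool's x, y, z in m, a list of three; "rotation": the turn, a rotation vector about the tool's x, y, z in rad, a list of three. A call has 1 to 20 rows; each row is the pose to reach, as a shift and turn from the pose measured when the call began, along the tool's axes at that moment; what a row does not reach only later rows make up. A row lasts 1/12 s, in which the tool goes at most 41.7 mm and 7.16 degrees, less where a joint would pass 70% of its speed; a pose out of reach is approached as far as the arm can. A call with a gripper value outside its range is refused whole. The fingers move at their own pace and stop on an object; the grip force is fixed at half the most. Time passes only in rows, so rows that repeat a pose let the fingers close. It gives the time, the measured TCP pose, the force and the opening at its end, in the units of the state.
- robot.get_state(): the state, without advancing time (a new reading comes with each control period).
- robot.get_image(name): name is "scene" or "side" or "wrist"; returns (picture, depth): 420x560x3 uint8, blue, green, red; 420x560 float32, m along the optical axis (not along the pixel's ray), 0 where there is no reading.
- robot.get_calibration(name): a dict with "fx", "fy", "cx", "cy" (pixels), "k1" (the pictures are not rectified: a ray, as slopes to the right and down, at radius r is drawn at 1 + k1 r^2 times it, then the intrinsics apply), "world_to_cam" (4x4, takes a point from world to camera coordinates). Camera axes: x right, y down, z forward; pixel columns grow to the right and rows downward; lengths in m; the calibration is good to about 2 mm. A picture is of the moment at which its call begins: read the wrist's pose just before it. get_calibration takes no time and is no camera call; for the wrist camera it gives the pose at the moment of the call.
- robot.close_job(): hands the job in, once; it reports no verdict.
The state is a dict: "time_s": time; "joint_pos": joint angles; "qvel": joint speeds; "joint_efforts": joint torques, N m; "position": TCP position; "orientation": TCP orientation; "wrist_force": force on the tool from outside, world axes, zero at the start; "ft_torque": the same for the moment, N m; "opening": opening from 0.0 (shut) to 1.0 (fully open).
Only numpy, scipy, OpenCV 4.12 (cv2) and the standard library are available. Lean on these libraries where they do the work, as an engineer would, in place of code of your own. Each camera call takes 0.05 s, during which the arm holds its last target.

## Task

Lock the wheel of the bench whetstone machine: raise its ratchet brake lever to the third notch and leave it standing there by itself. Then fit the loose hub cover, rim down and knob up, fully home in the round recess in the middle of the stone. Last, press in the button at the end of the lever and bring the lever all the way down again, so that the brake is off; leave the tape roll, the knife blank and the bottle where they are.

Things in the scene. Friction and masses are not known exactly. Their poses are not given: they have to be found in the camera images.
- machine: Bench whetstone machine, fixed: grey casing 310 x 280 x 110 mm; x to its back, y to its left, z up, origin at the centre of its underside. On top a level wheel 200 mm across (steel platen, brown stone), spindle at x = -10, y = +30 mm, the stone's face 156 mm up. The hand brake is on its right side, 165 mm right of its middle, its lever leaning up towards the front (-x).
- recess_floor (a point): Centre of the floor of the round recess in the middle of the stone: 90 mm across, 18 mm deep, open above, z up. The spindle nut, 28 mm across, with the spindle's end stands 10 mm high on it. The wheel turns freely on its spindle unless braked.
- hub_cover: Loose aluminium hub cover, about 250 g, 80 mm across, 44 mm high: a cup with a rim (skirt) 16 mm high, hollow beneath (70 mm across, 12 mm deep), and on top a round grip knob 34 mm across, from 16 to 44 mm above the rim's foot. Origin: centre of the rim's foot, z to the knob. Starts on the bench, rim down. Home: its origin is at recess_floor, its shoulder 2 mm below the stone's face.
- brake_lever (a joint): Lever angle, rad: 0 = down, brake off (leaning 40 degrees above level), growing as it is raised, stop at 0.80. Notches hold it at 0.175 (first), 0.349, 0.524 (third), 0.698; starts off or in the first or second. A sprung pin clicks into a notch just past its angle and stops it going down. A spring pulls it down: 5 to 10 N at the grip raises it. It goes down only while the button is held in.
- lever_hinge (a point): Point on the hinge axis of the brake lever, in the lever's middle plane; turns with the lever: z runs out along the lever, y along the hinge axis (the machine's left), x along the way it swings when it is raised.
- lamp_front (a point): Middle of the lower front edge of the machine lamp's head, a grey box 80 x 66 x 46 mm (x, y, z of the machine) on a post at the machine's back right corner. With the lever in the third notch this edge is straight above the button, 60 mm over it, and the head reaches back (+x) from there, so that the tool must come to the raised lever tilted, from the machine's front.
- lever_grip (a point): Middle of the place to take the lever, 178 mm out from the hinge axis, in its round black rubber grip, 26 mm thick, which runs from 119 to 206 mm out. Axes as lever_hinge.
- brake_button (a joint): Travel of the release button, m: 0 = out, stop at 0.0095. The pin leaves its notch at about 0.006. It is sprung: starts to move at about 3.5 N, fully in at about 7 N. If it is let out while the lever goes down, the pin catches in the next notch. Raising the lever over a tooth also moves it.
- button_top (a point): Centre of the flat end of the release button, a steel disc 21 mm across at the end of the lever, 223 mm from the hinge axis when out. It is pushed in along the lever, towards the hinge (-z). Axes as lever_hinge.
- tape_roll: Bystander: roll of tan tape lying flat, 104 mm across, 24 mm high; origin at its underside.
- knife_blank: Bystander: flat steel knife blank (square-ended blade with a bare tang), 250 mm long, 46 mm wide, 4 mm thick, lying on the bench to the right of the machine; origin near its middle.
- oil_bottle: Bystander: white bottle, 56 mm across, 150 mm high, standing; origin at its underside.
There are look-alikes about, which are no part of the job. Of the things shaped like the hub_cover, the aluminium one is meant.

How it is judged:
By the outcome, as a careful person would: the job done as asked, in the order asked, and still so for the second after the job is handed in, with the robot touching nothing.
It also fails if it takes over 72 s, if anything falls off the work surface, if the arm or the gripper's body presses on something with over 40 N, if the wrist force passes 120 N, or if a joint passes its speed limit or range.

## Working session

There is one attempt and no reset: what is moved stays moved. The work goes in short steps, Python scripts to look and compute and a tool call to move; the robot and the scene stay as the last step left them, time stands still between calls to the robot, and variables do not carry over. Pictures are saved under pics/ and viewed, and the job is handed in when it is done.

Besides the shell and the picture viewer there is one more tool, called after ">>>" as a command line: name --argument value ..., lists and objects as JSON in quotes. servo_tool: Moves the arm, as the interface text tells. Its arguments: {"type":"object","properties":{"jaw":{"type":"array","items":{"type":"number"}},"linear":{"type":"array","items":{"type":"array","items":{"type":"number"}}},"rotation":{"type":"array","items":{"type":"array","items":{"type":"number"}}}},"required":["jaw","linear","rotation"]}

```bash
mkdir -p pics; ls
python3 - <<'E'
from bench import robot
import cv2
s=robot.get_state(); print(s)
for n in ["scene","side","wrist"]:
    p,d=robot.get_image(n); cv2.imwrite(f"pics/{n}0.png",p)
    import numpy as np; np.save(f"pics/{n}0.npy",d)
    c=robot.get_calibration(n); print(n,c); np.save(f"pics/{n}0_c.npy",c,allow_pickle=True)
E
```

```text
pics
{'time_s': 0.0, 'joint_pos': array([-1.23607258e+00,  8.79840367e-02,  1.37231403e+00,  1.35565941e-05,
        1.68361487e+00, -1.03088013e-01]), 'qvel': array([ 7.63452725e-05,  4.01928335e-04,  4.48477179e-04, -1.48475316e-03,
        1.07307639e-04,  1.28759478e-03]), 'joint_efforts': array([-1.16387004e-03, -3.51870131e+01, -3.13272035e+01, -3.40843735e-04,
        1.08780636e-02,  3.29965090e-06]), 'position': array([ 0.23302776, -0.49767667,  0.25209289]), 'orientation': array([-3.13928608e+00, -2.52172029e-04,  4.37812982e-01]), 'wrist_force': array([ 0.1046655 , -0.07499152, -0.4018437 ]), 'ft_torque': array([-0.00852249, -0.03472721, -0.01350537]), 'opening': 1.0060789230751987}
scene {'fx': 433.125241330459, 'fy': 433.125241330459, 'cx': 282.075977374558, 'cy': 206.21715096489902, 'k1': -0.11178649264201508, 'world_to_cam': array([[-0.81857203,  0.57440013, -0.00207858,  0.47034294],
       [ 0.37104483,  0.52600307, -0.76527544, -0.03636057],
       [-0.43848098, -0.62720431, -0.6436996 ,  1.82691581],
       [ 0.        ,  0.        ,  0.        ,  1.        ]])}
side {'fx': 401.2533632564064, 'fy': 401.2533632564064, 'cx': 282.62950818207105, 'cy': 206.1699277228999, 'k1': 0.029275726839026538, 'world_to_cam': array([[-0.98701323, -0.15960704, -0.01817921,  0.59447816],
       [-0.06434927,  0.49653224, -0.86562977,  0.23774811],
       [ 0.14718717, -0.85321822, -0.50035449,  1.24739713],
       [ 0.        ,  0.        ,  0.        ,  1.        ]])}
wrist {'fx': 301.68527032814444, 'fy': 301.68527032814444, 'cx': 275.281562367354, 'cy': 205.9157961406001, 'k1': 0.007472135965133801, 'world_to_cam': array([[ 0.42504595, -0.90517073, -0.00137279, -0.54772382],
       [-0.86766033, -0.40786312,  0.28427666, -0.03751985],
       [-0.25787883, -0.11963953, -0.95874131,  0.37811791],
       [ 0.        ,  0.        ,  0.        ,  1.        ]])}
```

View pics/scene0.png

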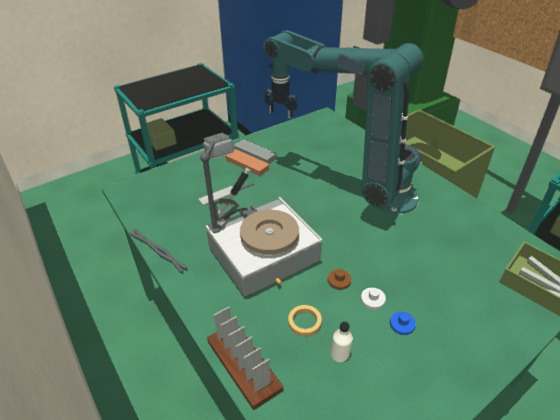

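View pics/side0.png

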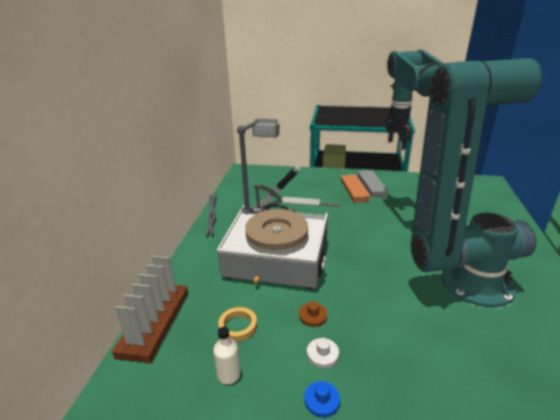

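View pics/wrist0.png

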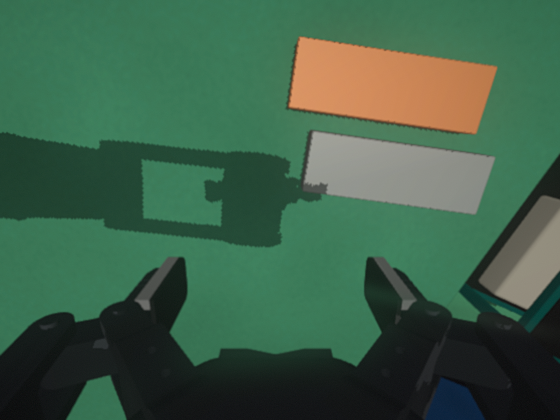

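```bash
cat > h.py <<'E'
import numpy as np, cv2
from scipy.spatial.transform import Rotation as R
def load(n,t=0):
    return cv2.imread(f"pics/{n}{t}.png"),np.load(f"pics/{n}{t}.npy"),np.load(f"pics/{n}{t}_c.npy",allow_pickle=True).item()
def snap(robot,n,t):
    c=robot.get_calibration(n); p,d=robot.get_image(n)
    cv2.imwrite(f"pics/{n}{t}.png",p);np.save(f"pics/{n}{t}.npy",d);np.save(f"pics/{n}{t}_c.npy",c,allow_pickle=True);return p,d,c
def rays(uv,c):
    uv=np.atleast_2d(np.asarray(uv,float)); K=np.array([[c['fx'],0,c['cx']],[0,c['fy'],c['cy']],[0,0,1]])
    return cv2.undistortPoints(uv.reshape(-1,1,2),K,np.array([c['k1'],0,0,0.])).reshape(-1,2)
def world(uv,z,c):
    r=rays(uv,c);z=np.atleast_1d(z); P=np.c_[r*z[:,None],z]
    M=c['world_to_cam'];return (P-M[:3,3])@M[:3,:3]
def onplane(uv,h,c):
    r=rays(uv,c);M=c['world_to_cam'];d=np.c_[r,np.ones(len(r))]@M[:3,:3];o=-M[:3,:3].T@M[:3,3]
    return o+d*((h-o[2])/d[:,2])[:,None]
def cloud(d,c):
    v,u=np.mgrid[:d.shape[0],:d.shape[1]];uv=np.c_[u.ravel(),v.ravel()]
    return world(uv,d.ravel(),c).reshape(*d.shape,3)
def proj(P,c):
    P=np.atleast_2d(P);M=c['world_to_cam'];Q=P@M[:3,:3].T+M[:3,3];s=Q[:,:2]/Q[:,2:];r2=(s**2).sum(1,keepdims=True);s=s*(1+c['k1']*r2)
    return np.c_[s[:,0]*c['fx']+c['cx'],s[:,1]*c['fy']+c['cy']]
def crop(img,x0,y0,x1,y1,k,name):
    cv2.imwrite(name,cv2.resize(img[y0:y1,x0:x1],None,fx=k,fy=k,interpolation=cv2.INTER_CUBIC))
E
python3 - <<'E'
from h import *
for n,b in [("scene",(180,120,420,370)),("side",(190,110,350,420))]:
    p,d,c=load(n); 
    W=cloud(d,c)
    crop(p,*b,3 if n=="scene" else 2,f"pics/{n}0c.png") if 0 else None
    bench=(abs(W[...,2])<.004)&(d>0)
    print(n,bench.sum(),np.median(W[...,2][ (abs(W[...,2])<.02)&(d>0)]))
    pts={"scene":[(340,272),(373,292),(404,317),(270,231),(305,321),(345,330)],"side":[(313,308),(323,345),(322,390),(277,229)]}[n]
    for u,v in pts: print((u,v),W[v,u].round(4))
    for lo,hi in [(.152,.160),(.106,.114)]:
        m=(W[...,2]>lo)&(W[...,2]<hi)&(d>0)&(abs(W[...,0]-.5)<.45)
        P=W[m]; print(lo,m.sum(),P.min(0).round(3),P.max(0).round(3))
p=cv2.imread("pics/scene0.png");crop(p,190,125,330,300,3.4,"pics/s1.png");crop(p,290,240,430,370,4,"pics/s2.png")
p=cv2.imread("pics/side0.png");crop(p,200,110,360,290,3.3,"pics/s3.png")
E
```

```text
scene 62702 0.0013431813740543044
(340, 272) [0.4867 0.214  0.0466]
(373, 292) [0.452  0.3383 0.0409]
(404, 317) [0.446  0.4686 0.0463]
(270, 231) [0.6247 0.0012 0.1472]
(305, 321) [6.809e-01 2.773e-01 3.000e-04]
(345, 330) [0.677  0.4427 0.1476]
0.152 1941 [ 0.051 -2.273  0.152] [0.947 0.442 0.16 ]
0.106 2159 [ 0.055 -2.265  0.106] [0.947 0.456 0.114]
side 68167 0.0014744444140241746
(313, 308) [0.4806 0.2259 0.046 ]
(323, 345) [0.4444 0.3479 0.0458]
(322, 390) [0.4377 0.4709 0.0457]
(277, 229) [6.175e-01 5.000e-04 1.459e-01]
0.152 1996 [ 0.052 -2.256  0.152] [0.947 0.441 0.16 ]
0.106 1965 [ 0.089 -2.274  0.106] [0.941 0.451 0.114]
```

View pics/s1.png

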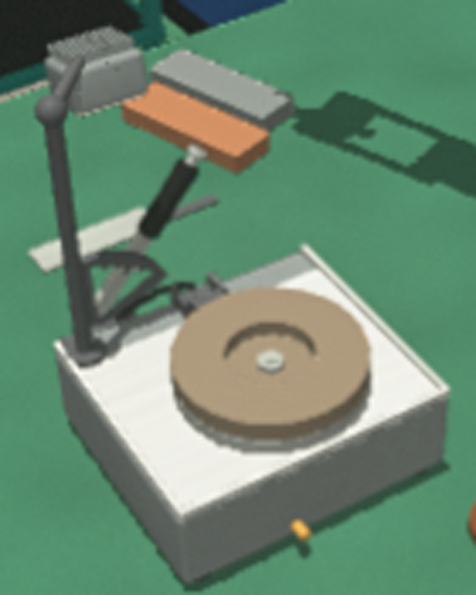

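View pics/s2.png

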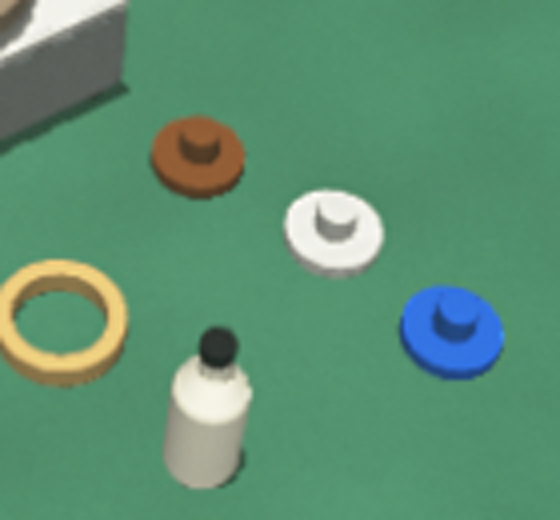

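View pics/s3.png

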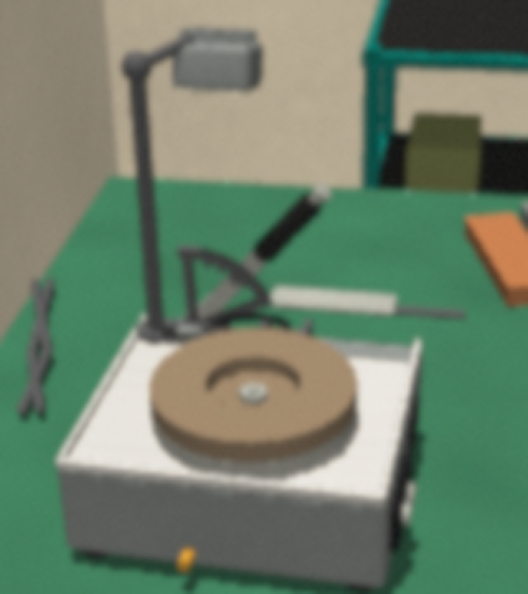

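Run:
```python
from h import *
from scipy.optimize import least_squares
out=[]
for n in ["scene","side"]:
    p,d,c=load(n);W=cloud(d,c);W[d==0]=9
    reg=(abs(W[...,0]-.62)<.2)&(abs(W[...,1]-0)<.2)
    z=W[...,2][reg];print(n,[ (round(a,3),int(b)) for b,a in zip(*np.histogram(z,bins=np.arange(-.01,.2,.004)))if b>60])
    m=reg&(abs(W[...,2]-.156)<.006)
    P=W[m][:,:2]; hull=cv2.convexHull(P.astype(np.float32)); (cx,cy),r=cv2.minEnclosingCircle(P.astype(np.float32)); print('wheel',cx,cy,r,np.median(W[m][:,2]))
    m2=reg&(abs(W[...,2]-.112)<.006)
    P=W[m2][:,:2].astype(np.float32); rect=cv2.minAreaRect(P);print('casing',rect,cv2.boxPoints(rect).round(3).tolist())
# edge picks: casing top corners in crop pixel -> scene
pc=[(62,343),(183,517),(447,392),(305,246)]
_,_,c=load("scene");uv=[(190+a/3.4,125+b/3.4) for a,b in pc]
for h in(.11,.114):print(onplane(uv,h,c).round(4).tolist())
pc=[(142,318),(62,462),(388,497),(420,340)]
_,_,c=load("side");uv=[(200+a/3.3,110+b/3.3) for a,b in pc]
for h in(.11,.114):print(onplane(uv,h,c).round(4).tolist())
# nut
_,_,c=load("scene");print(onplane([(190+271/3.4,125+359/3.4)],.148,c))
_,_,c=load("side");print(onplane([(200+252/3.3,110+391/3.3)],.148,c))
```

```text
scene [(np.float64(-0.006), 328), (np.float64(-0.002), 1682), (np.float64(0.002), 1344), (np.float64(0.006), 163), (np.float64(0.018), 74), (np.float64(0.022), 67), (np.float64(0.026), 82), (np.float64(0.03), 89), (np.float64(0.034), 70), (np.float64(0.038), 94), (np.float64(0.042), 83), (np.float64(0.046), 96), (np.float64(0.05), 91), (np.float64(0.054), 62), (np.float64(0.058), 97), (np.float64(0.062), 85), (np.float64(0.066), 84), (np.float64(0.07), 84), (np.float64(0.074), 81), (np.float64(0.078), 101), (np.float64(0.082), 76), (np.float64(0.086), 92), (np.float64(0.09), 85), (np.float64(0.094), 85), (np.float64(0.098), 102), (np.float64(0.102), 147), (np.float64(0.106), 466), (np.float64(0.11), 1295), (np.float64(0.114), 629), (np.float64(0.118), 338), (np.float64(0.122), 163), (np.float64(0.126), 117), (np.float64(0.13), 112), (np.float64(0.134), 165), (np.float64(0.138), 222), (np.float64(0.142), 130), (np.float64(0.146), 107), (np.float64(0.15), 246), (np.float64(0.154), 1023), (np.float64(0.158), 366)]
wheel 0.6554232835769653 -0.050743017345666885 0.1575918048620224 0.15634
[... 1500 characters left out ...]
30770596861839294), 86.95211029052734) [[0.4659999907016754, -0.18700000643730164], [0.7730000019073486, -0.2029999941587448], [0.7900000214576721, 0.10000000149011612], [0.4819999933242798, 0.11599999666213989]]
[[0.7682, -0.18, 0.11], [0.7875, 0.0953, 0.11], [0.4856, 0.1077, 0.11], [0.4689, -0.166, 0.11]]
[[0.7699, -0.1759, 0.114], [0.7891, 0.0984, 0.114], [0.4884, 0.1107, 0.114], [0.4717, -0.1619, 0.114]]
[[0.7766, -0.185, 0.11], [0.7852, 0.086, 0.11], [0.4805, 0.0974, 0.11], [0.4698, -0.1775, 0.11]]
[[0.7746, -0.1783, 0.114], [0.7832, 0.0912, 0.114], [0.4801, 0.1025, 0.114], [0.4695, -0.1709, 0.114]]
[[ 6.24876078e-01 -3.20687286e-04  1.48000000e-01]]
[[0.61940447 0.00099245 0.148     ]]
```

```bash
cat >> h.py <<'E'
def planey(uv,T,y,c): # intersect with machine plane y; T=(x,y,yaw) ; returns machine coords
    r=rays(uv,c);M=c['world_to_cam'];d=np.c_[r,np.ones(len(r))]@M[:3,:3];o=-M[:3,:3].T@M[:3,3]
    Rm=R.from_euler('z',T[2]).as_matrix();o=(o-[T[0],T[1],0])@Rm;d=d@Rm
    return o+d*((y-o[1])/d[:,1])[:,None]
E
python3 - <<'E'
from h import *
T=(.627,-.037,-.05)
for n,b,k in[("scene",(205,150,270,235),9),("side",(250,155,310,225),9)]:
    p,d,c=load(n);crop(p,*b,k,f"pics/{n}L.png")
E
```

```text
(no output)
```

View pics/sceneL.png

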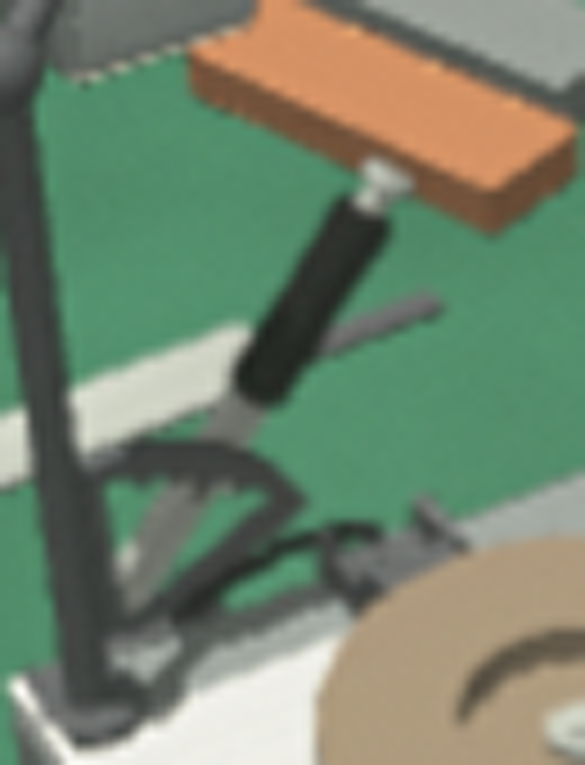

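View pics/sideL.png

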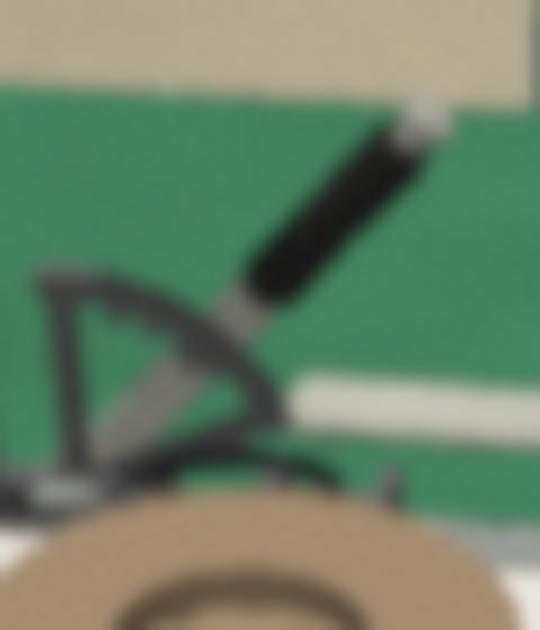

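Run:
```python
from h import *
T=(.627,-.037,-.05)
for n,b,pt in[("scene",(205,150),[(392,175),(363,208),(260,390)]),("side",(250,155),[(440,115),(405,140),(270,285)])]:
    p,d,c=load(n);uv=[(b[0]+a/9,b[1]+e/9) for a,e in pt]
    for y in(-.165,):
        Q=planey(uv,T,y,c);print(n,uv,Q.round(4).tolist())
        v=Q[0]-Q[2];print(np.degrees(np.arctan2(v[2],-v[0])),np.linalg.norm(v),np.linalg.norm(Q[1]-Q[2]))
        W=cloud(d,c);print([W[int(round(v)),int(round(u))].round(3) for u,v in uv])
# two-view triangulation
import itertools
cs=[load("scene")[2],load("side")[2]]
A=[[(205+a/9,150+e/9) for a,e in [(392,175),(363,208),(260,390)]],[(250+a/9,155+e/9) for a,e in[(440,115),(405,140),(270,285)]]]
X=cv2.triangulatePoints(cs[0]['world_to_cam'][:3],cs[1]['world_to_cam'][:3],rays(A[0],cs[0]).T,rays(A[1],cs[1]).T);print((X[:3]/X[3]).T.round(4))
# refine machine pose w/ corners and nut
from scipy.optimize import least_squares
sc=[(190+a/3.4,125+b/3.4) for a,b in [(62,343),(183,517),(447,392),(305,246)]];si=[(200+a/3.3,110+b/3.3) for a,b in [(142,318),(62,462),(388,497),(420,340)]]
B=np.array([[.155,-.14],[.155,.14],[-.155,.14],[-.155,-.14]])
nut=[(190+271/3.4,125+359/3.4),(200+252/3.3,110+391/3.3)]
def pts(q):
    Rm=R.from_euler('z',q[2]).as_matrix();P=np.r_[np.c_[B,np.full(4,q[3])],[[-.01,.03,.148]]];return P@Rm.T+[q[0],q[1],0]
f=lambda q:np.r_[(proj(pts(q),cs[0])-np.r_[sc,[nut[0]]]).ravel(),(proj(pts(q),cs[1])-np.r_[si,[nut[1]]]).ravel()]
r=least_squares(f,[.627,-.037,-.05,.11],loss='soft_l1');print(r.x,f(r.x).reshape(-1,2).round(1).tolist());print(pts(r.x)[-1])
```

```text
scene [(248.55555555555554, 169.44444444444446), (245.33333333333334, 173.11111111111111), (233.88888888888889, 193.33333333333334)] [[-0.0404, -0.165, 0.2654], [-0.0268, -0.165, 0.2547], [0.0243, -0.165, 0.1852]]
51.06982505529332 0.10304374088047981 0.08627765057709035
[array([ 0.575, -0.202,  0.265]), array([ 0.599, -0.19 ,  0.264]), array([ 0.65 , -0.187,  0.2  ])]
side [(298.8888888888889, 167.77777777777777), (295.0, 170.55555555555554), (280.0, 186.66666666666666)] [[-0.0453, -0.165, 0.2687], [-0.0318, -0.165, 0.2572], [0.0223, -0.165, 0.1903]]
49.20751304171424 0.103514973713956 0.0860585384315718
[array([ 0.573, -0.202,  0.267]), array([ 0.585, -0.185,  0.262]), array([ 0.639, -0.189,  0.196])]
[[ 0.5752 -0.2047  0.264 ]
 [ 0.5887 -0.2058  0.2526]
 [ 0.6423 -0.2037  0.1875]]
[ 0.62858073 -0.03532192 -0.04421897  0.11387436] [[-2.7, -0.1], [-0.3, -0.1], [2.1, -0.9], [-0.1, -1.2], [0.5, -1.3], [-0.4, -0.5], [-2.7, 1.1], [-0.2, 1.9], [0.5, 0.4], [0.2, -1.0]]
[ 0.61991664 -0.0049092   0.148     ]
```

Run:
```python
from h import *
c=load("wrist")[2];M=c['world_to_cam'];o=-M[:3,:3].T@M[:3,3];print(o)
Rt=R.from_euler('xyz',[-3.139286,-.000252,.437813]).as_matrix();print("cam in tool",Rt.T@(o-[.23303,-.49768,.25209]));print("optical axis in tool",Rt.T@M[2,:3])
from bench import robot
print([x for x in dir(robot) if x[0]!='_'], robot.finger_overhang)
```

```text
[ 0.29776191 -0.46584869  0.37243137]
cam in tool [ 0.07215199 -0.00166283 -0.12031967]
optical axis in tool [-0.2845199   0.00123633  0.95866934]
['MotionError', 'close_job', 'finger_overhang', 'get_calibration', 'get_image', 'get_state'] 0.022
```

```bash
cat >> h.py <<'E'
def toolR(theta,psi): # pointing theta below horizontal, heading psi, y_tool=-left
    z=np.array([np.cos(theta)*np.cos(psi),np.cos(theta)*np.sin(psi),-np.sin(theta)]);y=np.array([np.sin(psi),-np.cos(psi),0]);return np.c_[np.cross(y,z),y,z]
def rel(s,pos,Rt):
    R0=R.from_euler('xyz',s['orientation']).as_matrix()
    return (R0.T@(np.asarray(pos)-s['position'])).round(4).tolist(),R.from_matrix(R0.T@Rt).as_rotvec().round(4).tolist()
E
python3 - <<'E'
from h import *
from bench import robot
s=robot.get_state();Rt=toolR(np.radians(30),-.045)
G=np.array([.6055,-.202,.232]); print(rel(s,G-.15*Rt[:,2],Rt))
E
```

```text
([0.3477, -0.1704, -0.0543], [-0.2542, 1.0262, 0.4366])
```

>>> servo_tool --jaw '[0,0,0,0,0,0,0,0,0,0,0,0,0]' --linear '[[0.348,-0.17,-0.054],[0.348,-0.17,-0.054],[0.348,-0.17,-0.054],[0.348,-0.17,-0.054],[0.348,-0.17,-0.054],[0.348,-0.17,-0.054],[0.348,-0.17,-0.054],[0.348,-0.17,-0.054],[0.348,-0.17,-0.054],[0.348,-0.17,-0.054],[0.348,-0.17,-0.054],[0.348,-0.17,-0.054],[0.348,-0.17,-0.054]]' --rotation '[[-0.254,1.026,0.437],[-0.254,1.026,0.437],[-0.254,1.026,0.437],[-0.254,1.026,0.437],[-0.254,1.026,0.437],[-0.254,1.026,0.437],[-0.254,1.026,0.437],[-0.254,1.026,0.437],[-0.254,1.026,0.437],[-0.254,1.026,0.437],[-0.254,1.026,0.437],[-0.254,1.026,0.437],[-0.254,1.026,0.437]]'

```text
time_s: 1.23
position: [0.4762, -0.1971, 0.3076]
orientation: [3.139, -1.047, -0.043]
wrist_force: [0.1, 0.4, 0.9]
opening: 1.0
```

Run:
```python
from h import *
from bench import robot
s=robot.get_state();print(s['time_s'],s['joint_pos'].round(3),s['position'],s['orientation'])
snap(robot,"wrist",1)
```

```text
1.2333 [-0.913 -0.527  2.06   0.903  0.999  0.436] [ 0.47622641 -0.19713235  0.30760611] [ 3.13878461 -1.04713302 -0.04300666]
```

View pics/wrist1.png

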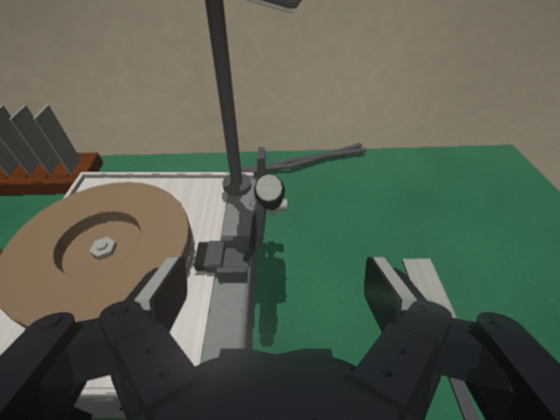

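Run:
```python
from h import *
p,d,c=load("wrist",1)
print(onplane([(102,246)],.148,c),onplane([(102,246)],.146,c))
crop(p,60,150,320,330,3,"pics/w1c.png")
T=(.6286,-.0353,-.0442)
for T in[(.6286,-.0353,-.0442),(.627,-.037,-.05)]:print(planey([(270,190)],T,-.165,c))
cs=load("scene")[2];
W=cloud(d,c);print(W[188,270],W[192,267])
X=cv2.triangulatePoints(cs['world_to_cam'][:3],c['world_to_cam'][:3],rays([(248.5,169.4)],cs).T,rays([(270,190)],c).T);print((X[:3]/X[3]).T)
```

```text
[[ 0.61980802 -0.00452776  0.148     ]] [[ 0.62131614 -0.00319543  0.146     ]]
[[-0.13708041 -0.165       0.3567447 ]]
[[-0.16950263 -0.165       0.38986445]]
[ 0.57864756 -0.19615777  0.26940952] [ 0.57648566 -0.1937314   0.26727611]
[[ 0.57960136 -0.19673227  0.26718922]]
```

View pics/w1c.png

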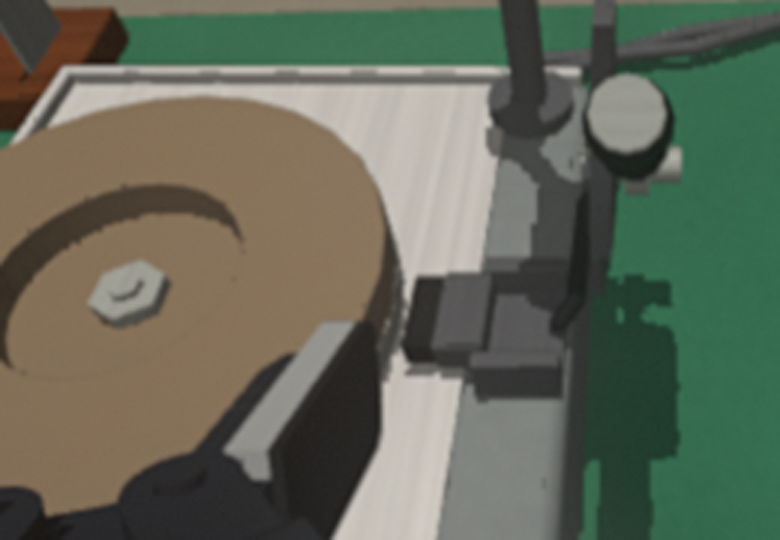

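```bash
cat >> h.py <<'E'
T=np.array([.6286,-.0340,-.0442]); Rm=R.from_euler('z',T[2]).as_matrix()
H=np.array([.099,-.165,.097])
def m2w(p): return np.asarray(p)@Rm.T+[T[0],T[1],0]
def w2m(p): return (np.asarray(p)-[T[0],T[1],0])@Rm
def lev(r,a): return m2w(H+r*np.array([-np.cos(a),0,np.sin(a)]))
D=np.radians
E
python3 - <<'E'
from h import *
from bench import robot
s=robot.get_state();Rt=toolR(D(25),T[2]);G=lev(.178,D(50.03));print(G,lev(.223,D(50.03)))
for b in(.08,.003):print(rel(s,G-b*Rt[:,2],Rt))
E
```

```text
[ 0.60597958 -0.19816083  0.2334158 ] [ 0.57710042 -0.19688354  0.26790294]
([-0.0065, -0.0055, 0.0698], [0.0025, 0.0873, 0.0001])
([0.0002, -0.0057, 0.1465], [0.0025, 0.0873, 0.0001])
```

>>> servo_tool --jaw '[0,0,0,0,0,0,0]' --linear '[[-0.003,-0.003,0.035],[-0.0065,-0.0055,0.07],[-0.004,-0.0055,0.1],[-0.002,-0.0055,0.123],[0,-0.0055,0.1465],[0,-0.0055,0.1465],[0,-0.0055,0.1465]]' --rotation '[[0.002,0.04,0],[0.002,0.087,0],[0.002,0.087,0],[0.002,0.087,0],[0.002,0.087,0],[0.002,0.087,0],[0.002,0.087,0]]'

```text
time_s: 1.87
position: [0.6039, -0.1997, 0.2333]
orientation: [-3.14, -1.132, -0.047]
wrist_force: [-0.1, -1.1, 0.7]
opening: 0.998
```

Run:
```python
from h import *
from bench import robot
for n in ["wrist","side"]:p,d,c=snap(robot,n,2)
crop(p,220,100,330,240,4,"pics/side2c.png")
```

```text
(no output)
```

View pics/wrist2.png

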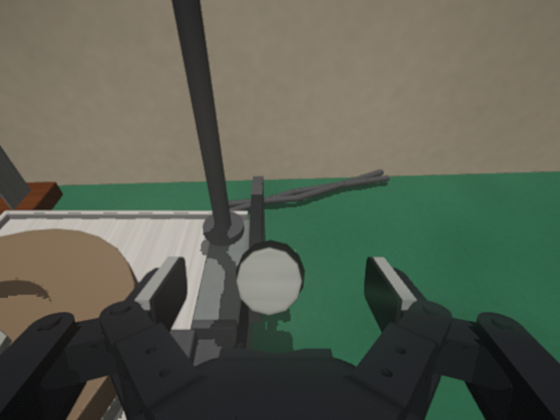

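View pics/side2c.png

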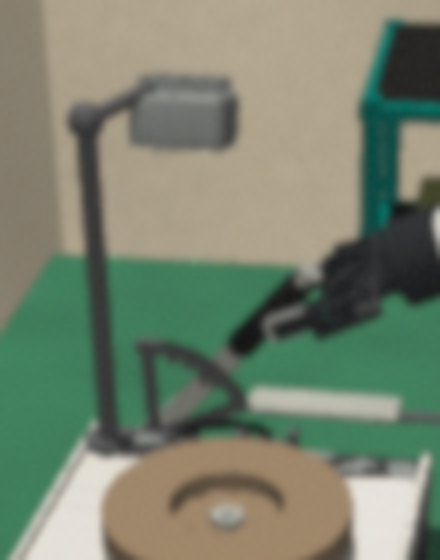

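>>> servo_tool --jaw '[255,255,255,255,255,255,255,255]' --linear '[[0,0,0],[0,0,0],[0,0,0],[0,0,0],[0,0,0],[0,0,0],[0,0,0],[0,0,0]]' --rotation '[[0,0,0],[0,0,0],[0,0,0],[0,0,0],[0,0,0],[0,0,0],[0,0,0],[0,0,0]]'

```text
time_s: 2.63
position: [0.6031, -0.1977, 0.2361]
orientation: [-3.141, -1.136, -0.042]
wrist_force: [-6.8, 5.1, 3.8]
opening: 0.285
```

Run:
```python
from h import *
from bench import robot
s=robot.get_state();print(s['position'],s['opening'],s['wrist_force'],s['ft_torque'])
R0=R.from_euler('xyz',s['orientation']).as_matrix()
g0=w2m(s['position']+.003*R0[:,2]);print(g0)
v=g0-H;r=np.hypot(v[0],v[2]);print(r,np.degrees(np.arctan2(v[2],-v[0])))
a0=np.arctan2(v[2],-v[0])
N=6
for i in range(1,N+1):
    da=.42*i/N; th=D(25)+D(13)*i/N
    Rt=toolR(th,T[2]); g=m2w(np.r_[H[0]-r*np.cos(a0+da),g0[1],H[2]+r*np.sin(a0+da)])
    print(round(da,3),rel(s,g-.003*Rt[:,2],Rt))
```

```text
[ 0.6030712  -0.19768485  0.23605496] 0.2852063961099391 [-6.84485368  5.11066703  3.79520604] [0.33919344 0.37506461 0.70934549]
[-0.01555072 -0.16464616  0.23479079]
0.17918752729255025 50.261964670039355
0.07 ([0.0113, 0.0, 0.0058], [-0.0023, -0.0392, 0.0009])
0.14 ([0.0221, 0.0, 0.0123], [-0.0022, -0.077, 0.0009])
0.21 ([0.0324, 0.0001, 0.0196], [-0.0022, -0.1148, 0.001])
0.28 ([0.0422, 0.0001, 0.0275], [-0.0022, -0.1526, 0.001])
0.35 ([0.0514, 0.0001, 0.0362], [-0.0022, -0.1904, 0.0011])
0.42 ([0.06, 0.0001, 0.0454], [-0.0022, -0.2282, 0.0011])
```

>>> servo_tool --jaw '[255,255,255,255,255,255,255,255,255]' --linear '[[0.006,0,0.003],[0.0113,0,0.0058],[0.017,0,0.009],[0.0221,0,0.0123],[0.0324,0,0.0196],[0.0422,0,0.0275],[0.0514,0,0.0362],[0.0514,0,0.0362],[0.0514,0,0.0362]]' --rotation '[[-0.002,-0.02,0.001],[-0.002,-0.039,0.001],[-0.002,-0.058,0.001],[-0.002,-0.077,0.001],[-0.002,-0.115,0.001],[-0.002,-0.153,0.001],[-0.002,-0.19,0.001],[-0.002,-0.19,0.001],[-0.002,-0.19,0.001]]'

```text
time_s: 3.38
position: [0.6543, -0.2001, 0.2674]
orientation: [3.139, -0.941, -0.04]
wrist_force: [-9.6, 1.0, 3.6]
opening: 0.289
```

```bash
cat > ang.py <<'E'
from h import *
from bench import robot
s=robot.get_state();print(s['time_s'],s['position'].round(4),s['opening'],s['wrist_force'],s['ft_torque'])
R0=R.from_euler('xyz',s['orientation']).as_matrix()
v=w2m(s['position']+.003*R0[:,2])-H;a=np.arctan2(v[2],-v[0]);print(np.hypot(v[0],v[2]),v[1],np.degrees(a),a-D(40))
E
python3 ang.py
python3 - <<'E'
from h import *
from bench import robot
p,d,c=snap(robot,"side",3)
crop(p,220,100,330,240,4,"pics/side3c.png")
E
```

```text
3.3833 [ 0.6543 -0.2001  0.2674] 0.2893500879018187 [-9.598469    0.97802693  3.60160524] [ 0.319741    1.40889157 -0.04650782]
0.1802417475407494 0.00018899730610474896 69.34946713870097 0.5122448352762113
```

View pics/side3c.png

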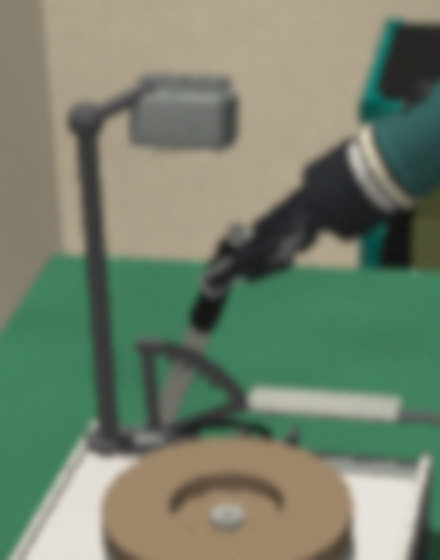

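Run:
```python
from h import *
from bench import robot
s=robot.get_state();R0=R.from_euler('xyz',s['orientation']).as_matrix()
g0=w2m(s['position']+.003*R0[:,2]);v=g0-H;r=np.hypot(v[0],v[2]);a0=np.arctan2(v[2],-v[0])
for da in(.04,.085):
    Rt=R.from_rotvec([0,0,0]).as_matrix()@toolR(D(36.1)+da*.4,T[2]); g=m2w(np.r_[H[0]-r*np.cos(a0+da),g0[1],H[2]+r*np.sin(a0+da)])
    print(rel(s,g-.003*Rt[:,2],Rt))
```

```text
([0.006, 0.0, 0.0041], [0.0001, -0.0189, 0.001])
([0.0125, 0.0, 0.009], [0.0002, -0.0369, 0.001])
```

>>> servo_tool --jaw '[255,255,255,255,255]' --linear '[[0.003,0,0.002],[0.006,0,0.004],[0.009,0,0.0065],[0.0125,0,0.009],[0.0125,0,0.009]]' --rotation '[[0,-0.01,0],[0,-0.019,0],[0,-0.028,0],[0,-0.037,0],[0,-0.037,0]]'

```text
time_s: 3.85
position: [0.6688, -0.2008, 0.2728]
orientation: [3.139, -0.904, -0.04]
wrist_force: [-11.1, 0.4, 3.5]
opening: 0.288
```

```bash
python3 ang.py
```

```text
3.85 [ 0.6688 -0.2008  0.2728] 0.28785334077593805 [-11.06967595   0.43481978   3.52261605] [ 0.09499281  1.41372104 -0.17354229]
0.18076290404399187 0.00017083690320135458 74.22829073131697 0.5973963705913389
```

>>> servo_tool --jaw '[255,255,255,0,0,0,0,0,0,0]' --linear '[[-0.004,0,-0.0025],[-0.0085,0,-0.006],[-0.0085,0,-0.006],[-0.0085,0,-0.006],[-0.0085,0,-0.006],[-0.0085,0,-0.006],[-0.0085,0,-0.006],[-0.0085,0,-0.006],[-0.0085,0,-0.006],[-0.0085,0,-0.006]]' --rotation '[[0,0.01,0],[0,0.024,0],[0,0.024,0],[0,0.024,0],[0,0.024,0],[0,0.024,0],[0,0.024,0],[0,0.024,0],[0,0.024,0],[0,0.024,0]]'

```text
time_s: 4.68
position: [0.6588, -0.2003, 0.2699]
orientation: [3.139, -0.928, -0.04]
wrist_force: [1.4, -0.3, -0.3]
opening: 1.0
```

```bash
python3 ang.py
```

```text
4.6833 [ 0.6588 -0.2003  0.2699] 1.000000493943831 [ 1.35097549 -0.27480763 -0.28720852] [ 0.04241041  0.37487541 -0.00482145]
0.1810225127408267 0.00015116355790598113 70.96542764259547 0.5404486666513569
```

>>> servo_tool --jaw '[0,0,0,0,0,0]' --linear '[[0,0,-0.025],[0,0,-0.06],[0,0,-0.095],[0,0,-0.13],[0,0,-0.16],[0,0,-0.16]]' --rotation '[[0,0,0],[0,0,0],[0,0,0],[0,0,0],[0,0,0],[0,0,0]]'

```text
time_s: 5.18
position: [0.5294, -0.1953, 0.3734]
orientation: [3.127, -0.937, -0.033]
wrist_force: [0.3, -0.7, 1.4]
opening: 1.001
```

Run:
```python
from h import *
from bench import robot
s=robot.get_state();print(s['joint_pos'].round(3),s['position'])
for n,b in(("wrist",None),("side",(245,150,305,225)),("scene",(200,120,270,225))):
    p,d,c=snap(robot,n,4)
    if b: crop(p,*b,6,f"pics/{n}4c.png")
a=cv2.imread("pics/side4c.png");b=cv2.imread("pics/scene4c.png");h=max(a.shape[0],b.shape[0])
o=np.zeros((h,a.shape[1]+b.shape[1],3),np.uint8);o[:a.shape[0],:a.shape[1]]=a;o[:b.shape[0],a.shape[1]:]=b;cv2.imwrite("pics/both4.png",o)
```

```text
[-0.737 -0.401  1.799  0.636  1.032  0.747] [ 0.52938966 -0.19530497  0.37338714]
```

View pics/wrist4.png

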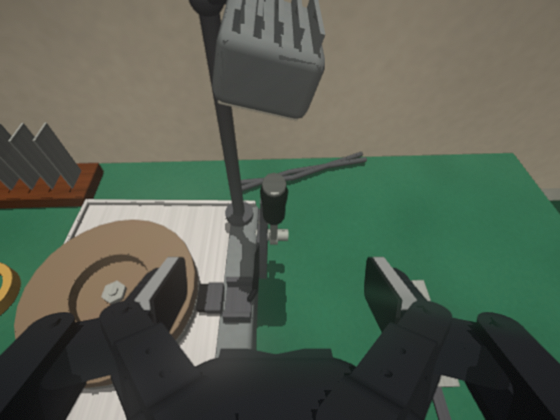

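View pics/both4.png

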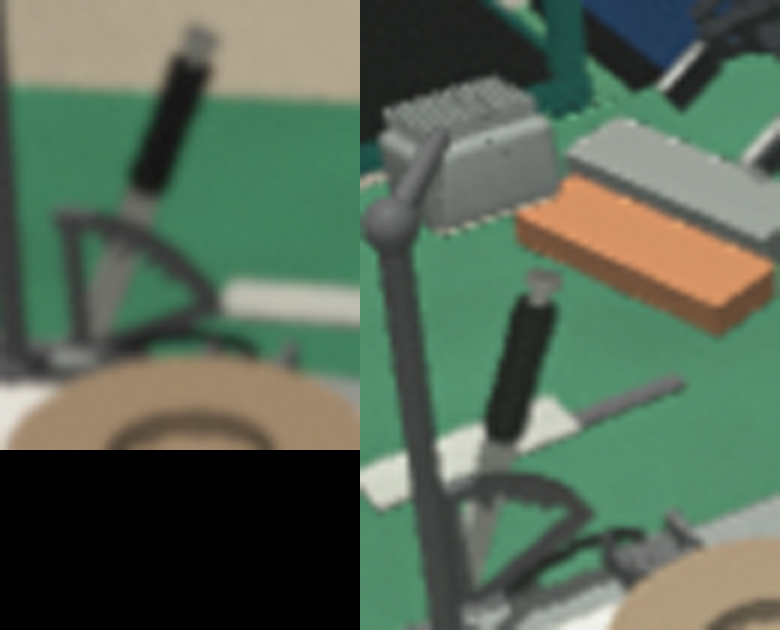

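Run:
```python
from h import *
import h
for n,b,pt in[("scene",(200,120),[(185,280),(143,440)]),("side",(245,150),[(203,35),(150,190)])]:
    _,_,c=load(n,4);uv=[(b[0]+a/6,b[1]+e/6) for a,e in pt]
    Q=planey(uv,T,-.165,c);v=Q[0]-Q[1];w=Q[0]-H;print(n,Q.round(4).tolist(),np.linalg.norm(v),np.degrees([np.arctan2(v[2],-v[0]),np.arctan2(w[2],-w[0])]),np.hypot(w[0],w[2]))
    print("pred 70deg", proj([lev(.223,D(70)),lev(.119,D(70))],c),uv, proj([lev(.223,D(60))],c),proj([lev(.223,D(80))],c))
p,d,c=load("wrist",4);print(proj([lev(.223,D(70)),lev(.223,D(60)),lev(.223,D(80)),m2w([-.01,.03,.148])],c))
# cover
p,d,c=load("scene",4);W=cloud(d,c)
m=(W[...,2]>.036)&(W[...,2]<.06)&(abs(W[...,0]-.45)<.05)&(abs(W[...,1]-.34)<.05)&(d>0);print(m.sum(),W[m].mean(0),W[m].max(0))
uv=[(373.3,293)]
crop(p,350,275,395,315,14,"pics/cov4.png")
p,d,c=load("side",4);crop(p,300,330,345,370,14,"pics/covs4.png")
```

```text
scene [[0.0256, -0.165, 0.3048], [0.062, -0.165, 0.2045]] 0.10672564868760243 [70.0646781  70.53874333] 0.22040390673065338
pred 70deg [[231.53552795 165.98743033]
 [224.65556194 192.01635398]] [(230.83333333333334, 166.66666666666666), (223.83333333333334, 193.33333333333331)] [[240.93671127 166.73359094]] [[221.37692929 166.99767784]]
side [[0.0206, -0.165, 0.309], [0.0548, -0.165, 0.2087]] 0.10599437553914362 [71.17074528 69.71374015] 0.2260443783832749
pred 70deg [[278.24359402 156.47244197]
 [269.04306555 181.56188375]] [(278.8333333333333, 155.83333333333334), (270.0, 181.66666666666666)] [[288.50940653 161.62901174]] [[267.35384381 153.01332965]]
[[275.72071757 186.09961192]
 [275.53054796 231.1698954 ]
 [275.82164316 147.46101074]
 [112.35617402 292.09855523]]
81 [0.45077934 0.34244898 0.04351902] [0.46543624 0.35773614 0.0505596 ]
```

View pics/cov4.png

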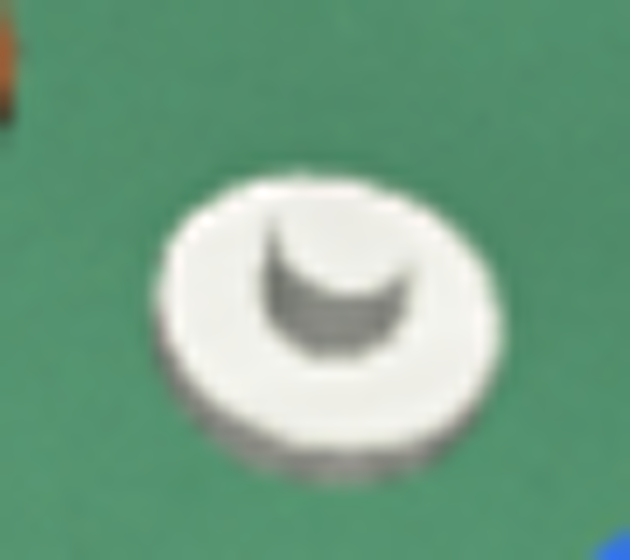

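View pics/covs4.png

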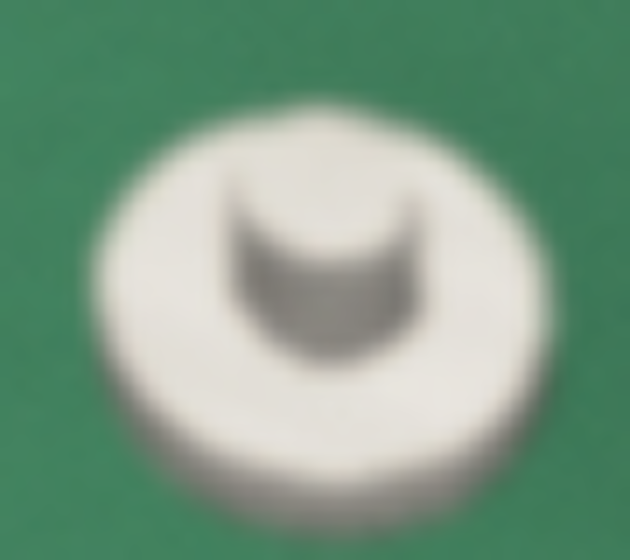

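Run:
```python
from h import *
from bench import robot
C=[]
for n,uv in(("scene",(373.6,297.4)),("side",(323,350.9))):
    c=load(n,4)[2];q=onplane([uv],.016,c);print(n,q);C.append(q[0])
C=np.mean(C,0)
s=robot.get_state();Rt=toolR(D(90),.5);print(R.from_matrix(Rt).as_euler('xyz'));print(rel(s,[C[0],C[1],.20],Rt))
```

```text
scene [[0.44923124 0.34332476 0.016     ]]
side [[0.44398448 0.34042917 0.016     ]]
[3.14159265 0.         0.5       ]
([-0.1959, -0.5329, 0.0128], [0.2536, -0.9036, -0.5023])
```

>>> servo_tool --jaw '[0,0,0,0,0,0,0,0,0,0,0,0,0,0,0,0,0]' --linear '[[-0.196,-0.533,0.013],[-0.196,-0.533,0.013],[-0.196,-0.533,0.013],[-0.196,-0.533,0.013],[-0.196,-0.533,0.013],[-0.196,-0.533,0.013],[-0.196,-0.533,0.013],[-0.196,-0.533,0.013],[-0.196,-0.533,0.013],[-0.196,-0.533,0.013],[-0.196,-0.533,0.013],[-0.196,-0.533,0.013],[-0.196,-0.533,0.013],[-0.196,-0.533,0.013],[-0.196,-0.533,0.013],[-0.196,-0.533,0.013],[-0.196,-0.533,0.013]]' --rotation '[[0.254,-0.904,-0.502],[0.254,-0.904,-0.502],[0.254,-0.904,-0.502],[0.254,-0.904,-0.502],[0.254,-0.904,-0.502],[0.254,-0.904,-0.502],[0.254,-0.904,-0.502],[0.254,-0.904,-0.502],[0.254,-0.904,-0.502],[0.254,-0.904,-0.502],[0.254,-0.904,-0.502],[0.254,-0.904,-0.502],[0.254,-0.904,-0.502],[0.254,-0.904,-0.502],[0.254,-0.904,-0.502],[0.254,-0.904,-0.502],[0.254,-0.904,-0.502]]'

```text
time_s: 6.75
position: [0.4465, 0.3419, 0.1981]
orientation: [3.141, 0.003, 0.501]
wrist_force: [-0.2, 0.1, -0.1]
opening: 0.998
```

Run:
```python
from h import *
from bench import robot
s=robot.get_state();print(s['joint_pos'].round(3),s['position'],s['orientation'])
snap(robot,"wrist",5)
```

```text
[ 0.553  0.134  1.429 -0.     1.582  1.623] [0.44650679 0.34190449 0.19812259] [3.14123302 0.00330227 0.50087018]
```

View pics/wrist5.png

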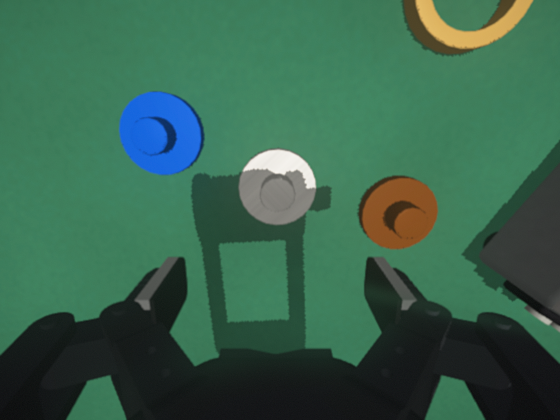

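Run:
```python
from h import *
from bench import robot
p,d,c=load("wrist",5)
print(onplane([(278.5,186.5)],.016,c),onplane([(277,193.5)],.044,c))
crop(p,230,140,330,235,6,"pics/w5c.png")
```

```text
[[0.44984114 0.34163842 0.016     ]] [[0.44881452 0.34302622 0.044     ]]
```

View pics/w5c.png

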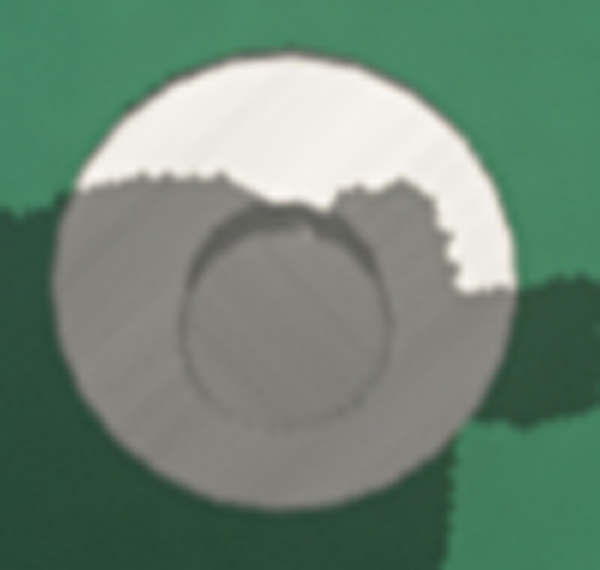

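Run:
```python
from h import *
from bench import robot
s=robot.get_state();print(rel(s,[.449,.3423,.045],toolR(D(90),.5)))
```

```text
([0.0025, 0.0002, 0.154], [0.0002, 0.0017, -0.0004])
```

>>> servo_tool --jaw '[0,0,0,0,0,0,0,255,255,255,255,255,255,255]' --linear '[[0.0025,0,0.035],[0.0025,0,0.07],[0.0025,0,0.105],[0.0025,0,0.135],[0.0025,0,0.154],[0.0025,0,0.154],[0.0025,0,0.154],[0.0025,0,0.154],[0.0025,0,0.154],[0.0025,0,0.154],[0.0025,0,0.154],[0.0025,0,0.154],[0.0025,0,0.154],[0.0025,0,0.154]]' --rotation '[[0,0,0],[0,0,0],[0,0,0],[0,0,0],[0,0,0],[0,0,0],[0,0,0],[0,0,0],[0,0,0],[0,0,0],[0,0,0],[0,0,0],[0,0,0],[0,0,0]]'

```text
time_s: 7.97
position: [0.45, 0.3431, 0.047]
orientation: [3.141, -0.002, 0.5]
wrist_force: [-0.7, -1.1, 6.4]
opening: 0.375
```

Run:
```python
from h import *
from bench import robot
s=robot.get_state();print(s['position'],s['orientation'],s['opening'],s['wrist_force'])
snap(robot,"wrist",6)
```

```text
[0.45004459 0.34308442 0.04703147] [ 3.14124402e+00 -1.80329692e-03  4.99740078e-01] 0.374896919087457 [-0.71485826 -1.10164874  6.35208727]
```

View pics/wrist6.png

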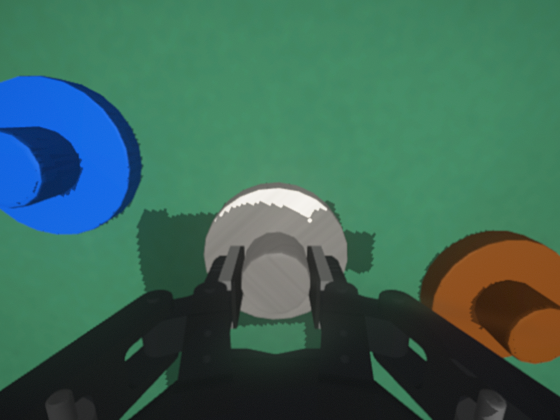

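>>> servo_tool --jaw '[255,255,255,255,255,255,255,255,255,255,255,255,255,255,255]' --linear '[[0,0,-0.02],[0,0,-0.055],[0,0,-0.09],[0,0,-0.13],[-0.003,0.014,-0.17],[-0.009,0.04,-0.205],[-0.016,0.075,-0.233],[-0.024,0.112,-0.233],[-0.032,0.15,-0.233],[-0.041,0.188,-0.233],[-0.049,0.225,-0.233],[-0.056,0.255,-0.233],[-0.06,0.278,-0.233],[-0.06,0.278,-0.233],[-0.06,0.278,-0.233]]' --rotation '[[0,0,0],[0,0,0],[0,0,0],[0,0,0],[0,0,0],[0,0,0],[0,0,0],[0,0,0],[0,0,0],[0,0,0],[0,0,0],[0,0,0],[0,0,0],[0,0,0],[0,0,0]]'

```text
time_s: 9.27
position: [0.5301, 0.0692, 0.279]
orientation: [-3.141, -0.0, 0.497]
wrist_force: [-0.2, 0.1, -2.2]
opening: 0.374
```

Run:
```python
from h import *
from bench import robot
s=robot.get_state();print(s['position'],s['orientation'],s['opening'],s['wrist_force'],s['joint_pos'].round(2))
snap(robot,"wrist",7)
```

```text
[0.5300684  0.06915269 0.27904269] [-3.14059391e+00 -2.19182693e-04  4.97225489e-01] 0.3739513816992838 [-0.18876782  0.06766693 -2.15558643] [0.02 0.05 1.36 0.   1.73 1.1 ]
```

View pics/wrist7.png

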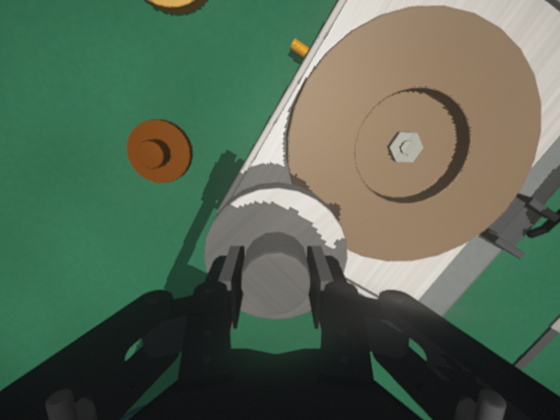

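Run:
```python
from h import *
from scipy.optimize import least_squares
p,d,c=load("wrist",7)
crop(p,340,70,490,215,5,"pics/w7r.png");crop(p,195,175,355,330,4.5,"pics/w7k.png")
```

```text
(no output)
```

View pics/w7r.png

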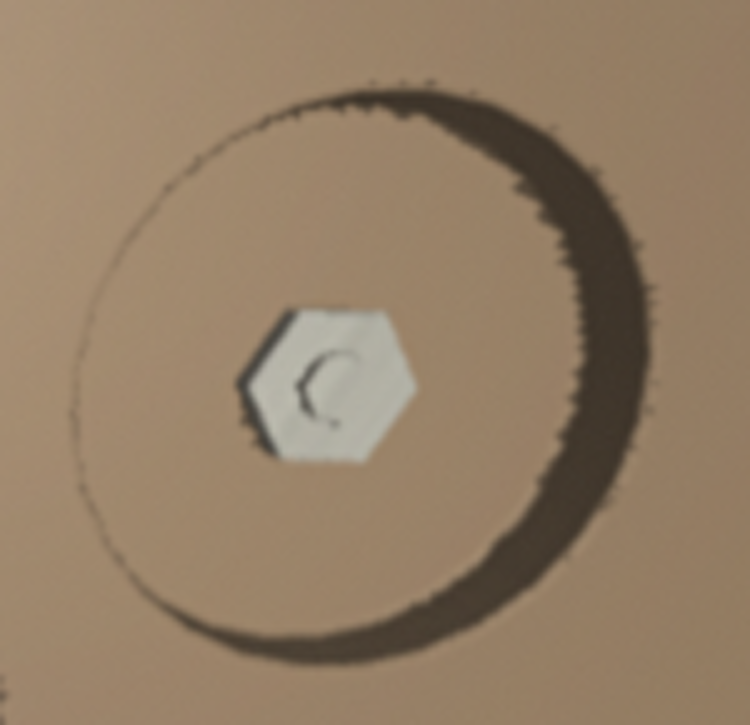

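View pics/w7k.png

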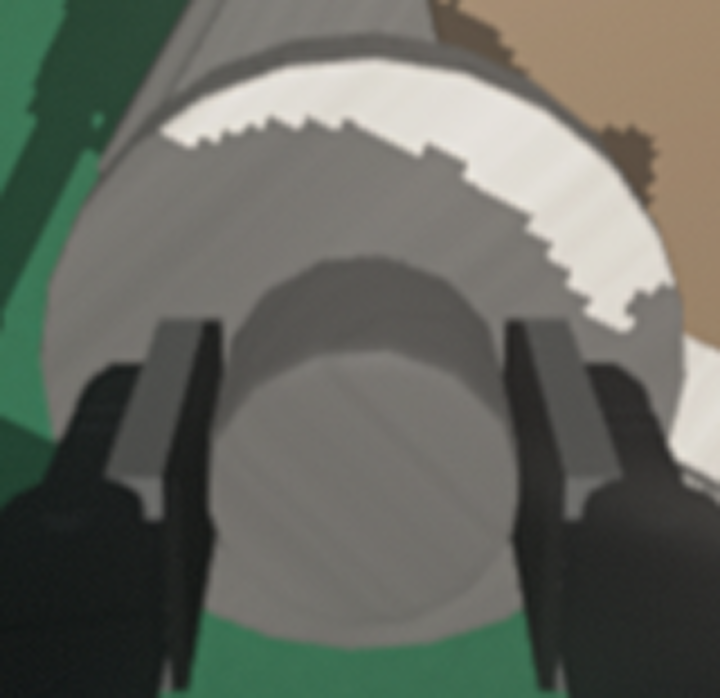

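```bash
cat > fit.py <<'E'
from h import *
from scipy.optimize import least_squares
def circ(uv,h,c,r=None):
    P=onplane(uv,h,c)[:,:2]
    f=lambda q:np.hypot(*(P-q[:2]).T)-(q[2] if r is None else r)
    q=least_squares(f,[*P.mean(0),.04]).x;return q.round(4),(f(q)*1000).round(1)
E
python3 - <<'E'
from fit import *
p,d,c=load("wrist",7)
uv=[(340+a/5,70+b/5) for a,b in[(72,400),(190,170),(385,90),(550,130),(648,340),(500,560),(330,663),(160,600)]]
print(circ(uv,.156,c)); print("nut",onplane([(340+330/5,70+387/5)],.147,c))
uv=[(195+a/4.5,175+b/4.5) for a,b in[(42,360),(90,190),(165,125),(370,58),(590,140),(683,340),(360,648)]]
q=circ(uv,.279-.047+.016,c);print(q)
from bench import robot
s=robot.get_state();R0=R.from_euler('xyz',s['orientation']).as_matrix();print("cover in tool",R0.T@(np.r_[q[0][:2],.232]-s['position']))
E
```

```text
(array([6.237e-01, 1.000e-04, 4.400e-02]), array([ 0.1, -1. , -0.7,  1.1,  1.9, -4.1,  2.2,  0.5]))
nut [[ 0.62258642 -0.00101525  0.147     ]]
(array([0.5274, 0.0693, 0.0393]), array([-0.2,  0.4, -0.4,  0.1,  0.3, -0.3,  0.1]))
cover in tool [-0.00259291 -0.00039789  0.04722475]
```

>>> servo_tool --jaw '[255,255,255,255,255,255,255,255]' --linear '[[0.015,0.03,0.01],[0.03,0.065,0.025],[0.045,0.095,0.045],[0.0507,0.107,0.058],[0.0507,0.107,0.066],[0.0507,0.107,0.066],[0.0507,0.107,0.066],[0.0507,0.107,0.066]]' --rotation '[[0,0,0],[0,0,0],[0,0,0],[0,0,0],[0,0,0],[0,0,0],[0,0,0],[0,0,0]]'

```text
time_s: 9.98
position: [0.6253, 0.0021, 0.2147]
orientation: [-3.141, -0.002, 0.501]
wrist_force: [0.6, -0.3, -1.9]
opening: 0.371
```

Run:
```python
from h import *
from bench import robot
s=robot.get_state();print(s['position'],s['orientation'],s['opening'],s['wrist_force'])
p,d,c=snap(robot,"wrist",8);crop(p,180,150,400,330,3.5,"pics/w8c.png")
p,d,c=snap(robot,"side",8);crop(p,230,190,330,270,7,"pics/sd8c.png")
p,d,c=snap(robot,"scene",8);crop(p,225,190,320,270,7,"pics/sc8c.png")
```

```text
[0.62532275 0.00211162 0.21472813] [-3.14113387e+00 -2.36901367e-03  5.00959189e-01] 0.3712032412044189 [ 0.58875586 -0.28069581 -1.90591982]
```

View pics/w8c.png

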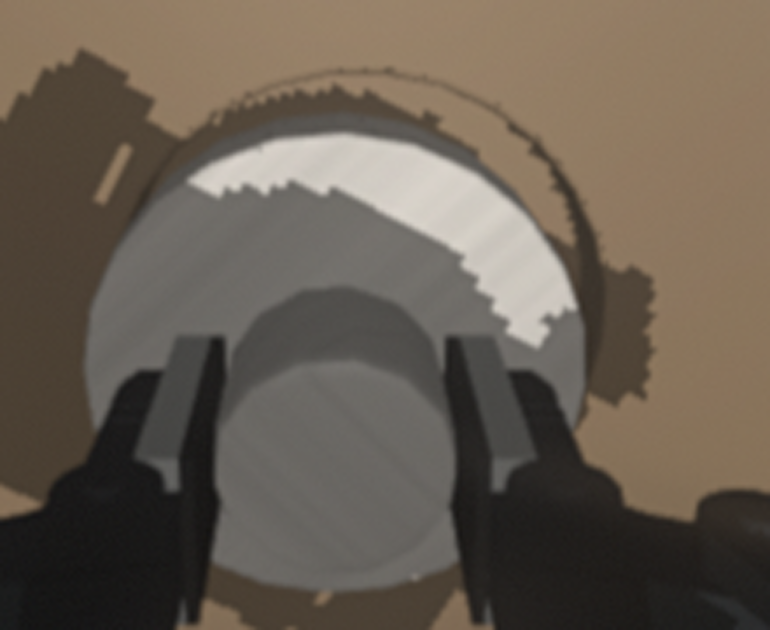

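View pics/sd8c.png

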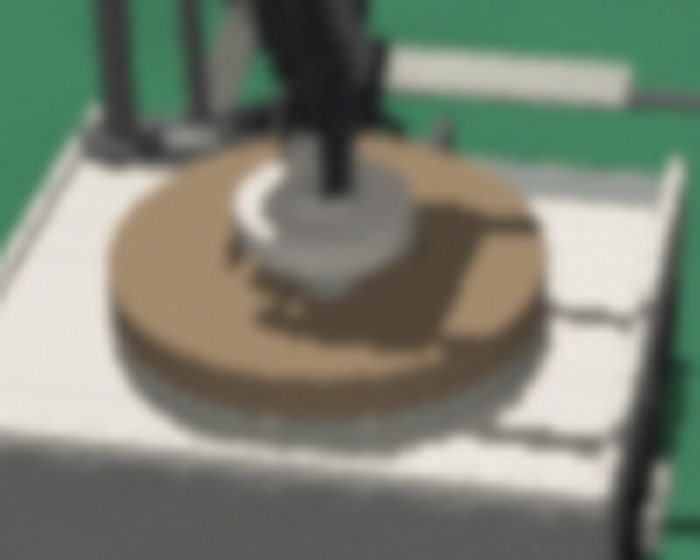

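View pics/sc8c.png

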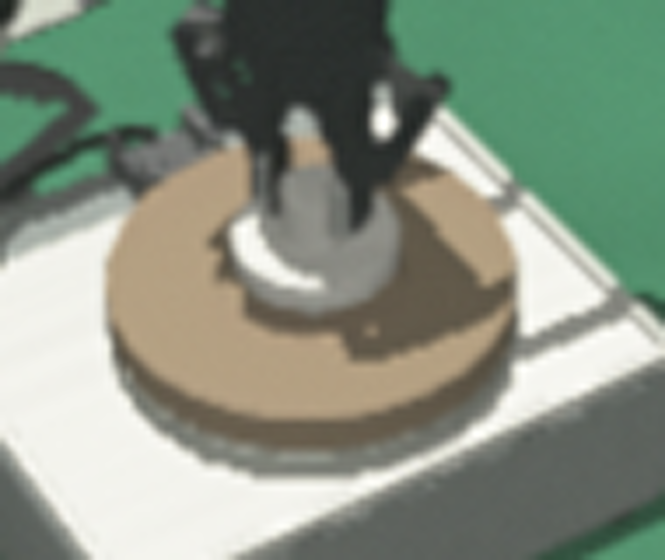

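```bash
python3 - <<'E'
from fit import *
p,d,c=load("wrist",8);k=lambda L:[(180+a/3.5,150+b/3.5) for a,b in L]
print(circ(k([(205,122),(270,85),(350,70),(430,80),(500,112),(560,170),(590,230),(603,280),(590,390)]),.156,c,.045))
print(circ(k([(85,360),(120,245),(190,175),(345,132),(480,180),(560,260),(585,350),(335,590)]),.2147-.047+.016,c,.04))
# raw estimates from side/scene wheel outer circle
p,d,c=load("side",8);k=lambda L:[(230+a/7,190+b/7) for a,b in L]
print(circ(k([(110,250),(118,300),(180,350),(270,378),(330,382),(430,362),(520,305),(546,250),(500,180),(420,143)]),.156,c,.1))
p,d,c=load("scene",8);k=lambda L:[(225+a/7,190+b/7) for a,b in L]
print(circ(k([(106,270),(118,325),(180,385),(260,418),(330,420),(430,390),(500,325),(518,270),(490,205),(150,200)]),.156,c,.1))
E
python3 ang.py
```

```text
(array([ 0.6236, -0.0021,  0.04  ]), array([-0.1,  0.3,  0.3,  0.1,  0. , -0.2, -0.5, -0.2,  0.9]))
(array([0.6222, 0.002 , 0.04  ]), array([-0.8, -0.5, -0.2,  0. , -0.8, -0.3, -0.6, -1.4]))
(array([ 0.6192, -0.0035,  0.04  ]), array([-2.4, -1.4, -1.1,  1.5,  2.6, -0.2, -2.9, -1.4, -1.3,  2.1]))
(array([ 0.6241, -0.0016,  0.04  ]), array([-0.8, -1.6, -2.2,  1.2,  0.6, -1.7, -3.2, -1.4, -2.1, -4.4]))
10.1333 [0.6256 0.0015 0.2152] 0.3702890351154302 [ 0.67715024 -0.09708499 -1.95594629] [-0.00641501  0.00801141 -0.01449562]
0.15492009038808882 0.2002978351548329 48.052339804258054 0.14053984207369874
```

>>> servo_tool --jaw '[255,255,255,255,255,255,255,255,255]' --linear '[[-0.001,0.004,0],[-0.001,0.004,0],[-0.001,0.004,0.005],[-0.001,0.004,0.01],[-0.001,0.004,0.014],[-0.001,0.004,0.018],[-0.001,0.004,0.022],[-0.001,0.004,0.024],[-0.001,0.004,0.024]]' --rotation '[[0,0,0],[0,0,0],[0,0,0],[0,0,0],[0,0,0],[0,0,0],[0,0,0],[0,0,0],[0,0,0]]'

```text
time_s: 10.88
position: [0.6263, -0.0024, 0.19]
orientation: [-3.141, -0.002, 0.5]
wrist_force: [0.6, -0.1, -2.3]
opening: 0.371
```

```bash
python3 ang.py
python3 - <<'E'
from h import *
from bench import robot
p,d,c=snap(robot,"wrist",9);crop(p,180,150,400,330,3.5,"pics/w9c.png")
E
```

```text
10.8833 [ 0.6263 -0.0024  0.19  ] 0.3713478764441347 [ 0.55698353 -0.13473374 -2.29966554] [ 0.05217597 -0.03173163  0.01411156]
0.1365601874959246 0.19643994019296113 41.24990375284591 0.02181493582019456
```

View pics/w9c.png

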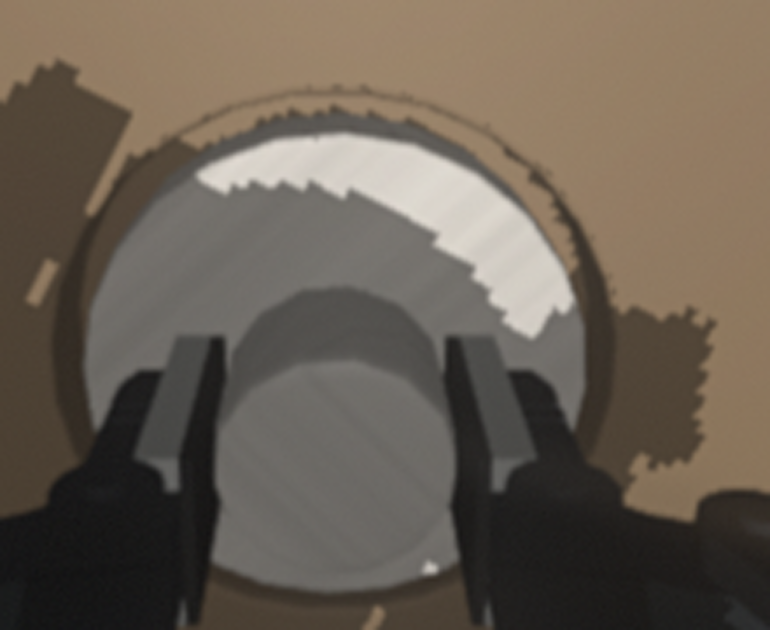

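>>> servo_tool --jaw '[255,255,255,255,255]' --linear '[[0,0,0.002],[0,0,0.0035],[0,0,0.005],[0,0,0.006],[0,0,0.006]]' --rotation '[[0,0,0],[0,0,0],[0,0,0],[0,0,0],[0,0,0]]'

```text
time_s: 11.35
position: [0.6266, -0.0024, 0.1851]
orientation: [3.141, -0.003, 0.5]
wrist_force: [-0.9, 0.5, -1.3]
opening: 0.378
```

```bash
python3 ang.py
```

```text
11.35 [ 0.6266 -0.0024  0.1851] 0.3779370697687363 [-0.86054855  0.498936   -1.32572092] [-0.03241642  0.14206711 -0.06024391]
0.13310809102607032 0.19647423311447124 39.72592284983543 -0.004783548674854754
```

Contact is beginning; release gently and lift off.

>>> servo_tool --jaw '[255,150,60,0,0,0,0,0,0,0,0,0]' --linear '[[0,0,0.001],[0,0,0],[0,0,0],[0,0,0],[0,0,0],[0,0,0],[0,0,-0.01],[0,0,-0.03],[0,0,-0.06],[0,0,-0.09],[0,0,-0.12],[0,0,-0.12]]' --rotation '[[0,0,0],[0,0,0],[0,0,0],[0,0,0],[0,0,0],[0,0,0],[0,0,0],[0,0,0],[0,0,0],[0,0,0],[0,0,0],[0,0,0]]'

```text
time_s: 12.35
position: [0.6282, -0.0028, 0.3147]
orientation: [3.133, -0.015, 0.5]
wrist_force: [0.4, -0.8, 1.7]
opening: 1.003
```

```bash
python3 ang.py
python3 - <<'E'
from h import *
from bench import robot
p,d,c=snap(robot,"wrist",10);crop(p,160,80,400,330,3,"pics/w10c.png");np.set_printoptions(precision=4)
snap(robot,"side",10)
W=cloud(d,c);
for n in("wrist","side"):
    p,d,c=load(n,10);W=cloud(d,c);q=np.array([.6236,-.002])
    rr=np.hypot(W[...,0]-q[0],W[...,1]-q[1])
    for lo,hi in((0,.013),(.022,.036),(.055,.085)):
        m=(rr>lo)&(rr<hi)&(d>0)&(W[...,2]>.1)&(W[...,2]<.2);print(n,lo,hi,m.sum(),np.median(W[m][:,2]) if m.sum() else 0)
E
```

```text
12.35 [ 0.6282 -0.0028  0.3147] 1.0026877397676905 [ 0.43532933 -0.76440282  1.74589243] [-0.00488304 -0.00417823 -0.00217257]
0.23719231428544046 0.19618895887182008 64.87046001750136 0.4340714137910052
wrist 0 0.013 655 0.18134254311617692
wrist 0.022 0.036 2534 0.1533410285260156
wrist 0.055 0.085 13951 0.15532584778694625
side 0 0.013 42 0.18165308355722856
side 0.022 0.036 116 0.15443627969868556
side 0.055 0.085 717 0.1565536525852447
```

View pics/w10c.png

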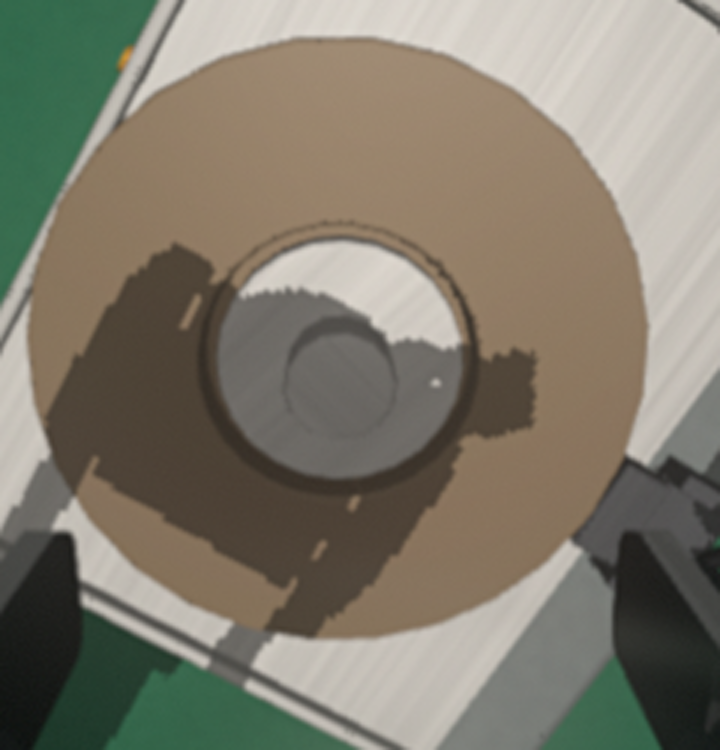

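Run:
```python
from h import *
from bench import robot
c=load("wrist",4)[2]
L=m2w([.0227,-.165,.3666]);print("lamp",L,proj([L,m2w([.0227,-.198,.3666]),m2w([.0227,-.132,.3666])],c))
s=robot.get_state();Rt=toolR(D(40),T[2]);print(rel(s,[.53,-.1945,.375],Rt))
```

```text
lamp [ 0.6439872  -0.19984186  0.3666    ] [[276.60905895 129.73504446]
 [323.7508034  130.08596749]
 [229.36517822 129.35551667]]
([-0.1766, 0.1221, -0.0675], [-0.2361, 0.842, 0.5094])
```

>>> servo_tool --jaw '[120,255,255,255,255,255,255,255,255,255,255,255]' --linear '[[-0.177,0.122,-0.0675],[-0.177,0.122,-0.0675],[-0.177,0.122,-0.0675],[-0.177,0.122,-0.0675],[-0.177,0.122,-0.0675],[-0.177,0.122,-0.0675],[-0.177,0.122,-0.0675],[-0.177,0.122,-0.0675],[-0.177,0.122,-0.0675],[-0.177,0.122,-0.0675],[-0.177,0.122,-0.0675],[-0.177,0.122,-0.0675]]' --rotation '[[-0.236,0.842,0.509],[-0.236,0.842,0.509],[-0.236,0.842,0.509],[-0.236,0.842,0.509],[-0.236,0.842,0.509],[-0.236,0.842,0.509],[-0.236,0.842,0.509],[-0.236,0.842,0.509],[-0.236,0.842,0.509],[-0.236,0.842,0.509],[-0.236,0.842,0.509],[-0.236,0.842,0.509]]'

```text
time_s: 13.45
position: [0.5307, -0.1947, 0.3767]
orientation: [3.139, -0.873, -0.04]
wrist_force: [0.1, 0.3, -0.1]
opening: -0.002
```

Run:
```python
from h import *
from bench import robot
s=robot.get_state();print(s['joint_pos'].round(3),s['position'],s['orientation'],s['opening'],s['wrist_force'])
snap(robot,"wrist",11)
```

```text
[-0.715 -0.372  1.743  0.567  1.092  0.811] [ 0.53066772 -0.19466759  0.37665525] [ 3.13866978 -0.87317533 -0.03966679] -0.0015635932534219536 [ 0.08524793  0.27645749 -0.08024317]
```

View pics/wrist11.png

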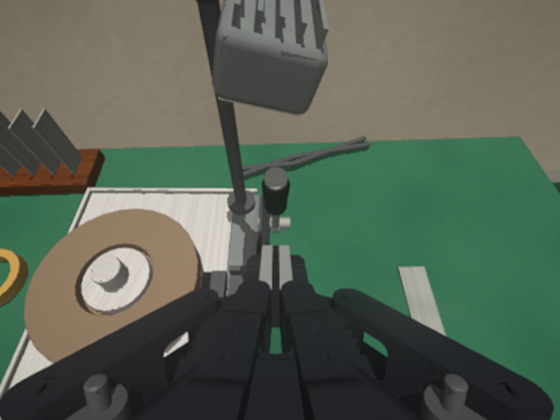

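Run:
```python
from h import *
from bench import robot
p,d,c=load("wrist",11)
crop(p,200,90,350,260,4,"pics/w11c.png")
B=lev(.223,D(70.02));print(B,proj([B],c));W=cloud(d,c);print(W[172:186:3,276].round(4))
s=robot.get_state();Rt=toolR(D(40),T[2])
n=m2w([-np.cos(D(70)),0,np.sin(D(70))])-m2w([0,0,0]);t=m2w([np.sin(D(70)),0,np.cos(D(70))])-m2w([0,0,0])
def tcp(B,Rt): # -x edge of tip at B
    return B+Rt[:,0]*.011-Rt[:,2]*.022
for name,off in(("standoff",.012*n-.04*Rt[:,2]),("near",.010*n-.002*t),("touch",-.002*t),("in8",-.008*n-.002*t)):
    print(name,tcp(B+off,Rt),rel(s,tcp(B+off,Rt),Rt))
```

```text
[ 0.64408976 -0.1998464   0.30657807] [[277.46491887 180.15857778]]
[[ 0.6502 -0.1988  0.3101]
 [ 0.6469 -0.1987  0.3101]
 [ 0.645  -0.1986  0.3084]
 [ 0.642  -0.1985  0.3081]
 [ 0.6403 -0.1984  0.3062]]
standoff [ 0.59960492 -0.19787889  0.3661337 ] ([0.036, 0.0003, 0.0597], [-0.0006, -0.0008, 0.0029])
near [ 0.62902259 -0.19918     0.33785877] ([0.0333, 0.0003, 0.1004], [-0.0006, -0.0008, 0.0029])
touch [ 0.63243945 -0.19933112  0.32846184] ([0.0283, 0.0003, 0.109], [-0.0006, -0.0008, 0.0029])
in8 [ 0.63517294 -0.19945202  0.3209443 ] ([0.0242, 0.0003, 0.116], [-0.0006, -0.0008, 0.0029])
```

View pics/w11c.png

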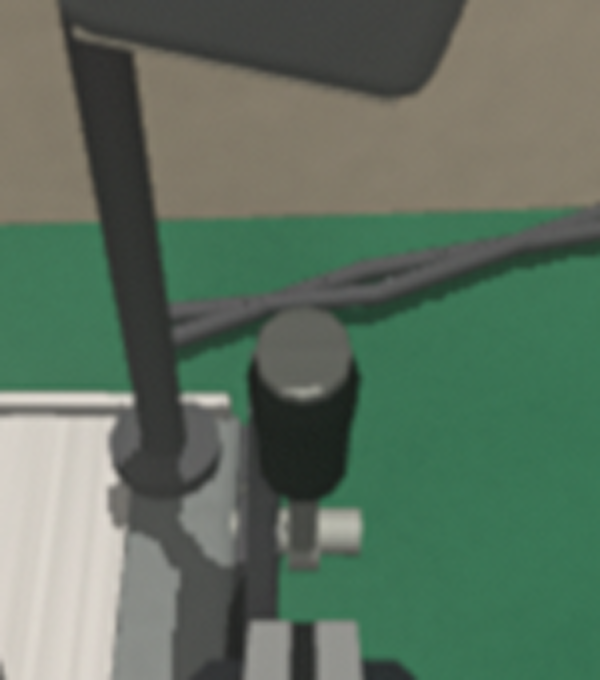

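>>> servo_tool --jaw '[255,255,255,255,255,255,255]' --linear '[[0.018,0,0.03],[0.036,0,0.06],[0.035,0,0.08],[0.033,0,0.097],[0.0333,0,0.1004],[0.0333,0,0.1004],[0.0333,0,0.1004]]' --rotation '[[0,0,0.003],[0,0,0.003],[0,0,0.003],[0,0,0.003],[0,0,0.003],[0,0,0.003],[0,0,0.003]]'

```text
time_s: 14.08
position: [0.6297, -0.1988, 0.3388]
orientation: [3.141, -0.874, -0.043]
wrist_force: [0.7, -1.0, 0.1]
opening: -0.0
```

Run:
```python
from h import *
from bench import robot
s=robot.get_state();print(s['position'],s['orientation'],s['wrist_force'])
p,d,c=snap(robot,"wrist",12);crop(p,180,120,380,300,4,"pics/w12c.png")
p,d,c=snap(robot,"side",12);crop(p,230,100,330,200,6,"pics/sd12c.png")
```

```text
[ 0.62966335 -0.19875548  0.33884141] [ 3.14141336 -0.87410694 -0.04267431] [ 0.70822364 -0.98494594  0.05182556]
```

View pics/w12c.png

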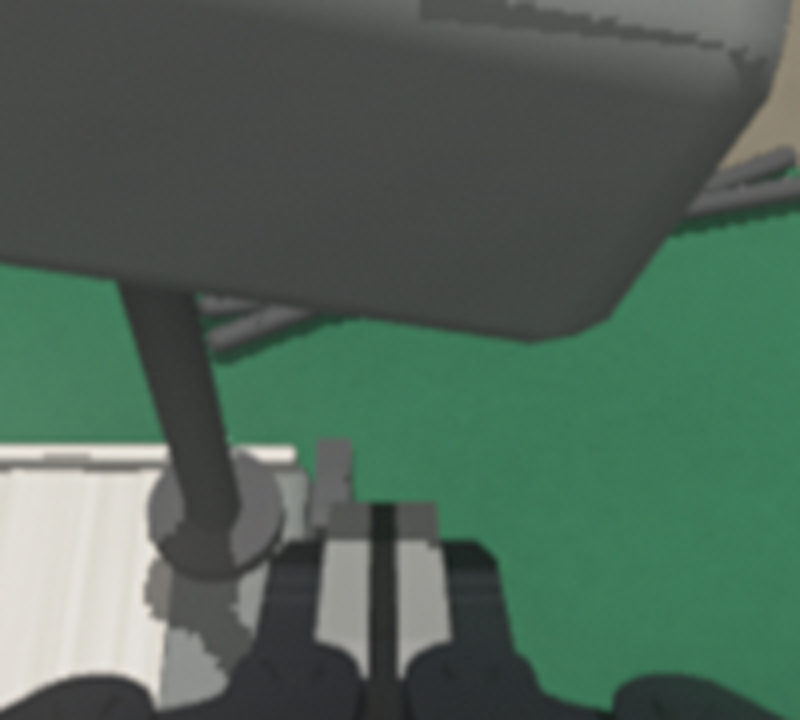

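View pics/sd12c.png

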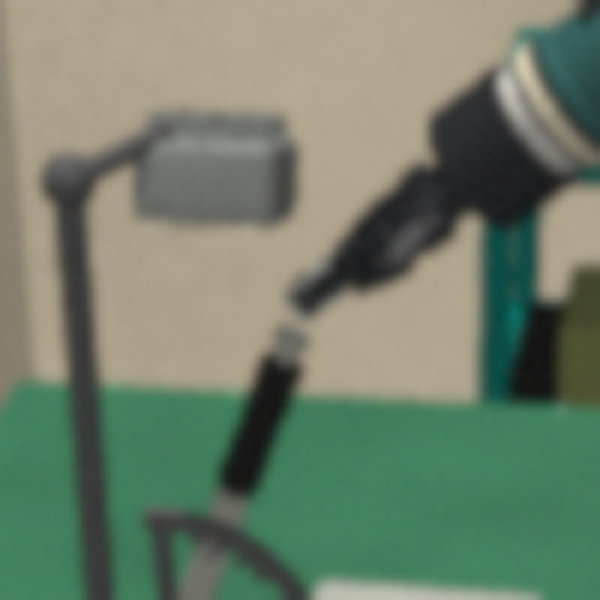

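>>> servo_tool --jaw '[255,255,255,255,255]' --linear '[[-0.002,0,0.0035],[-0.004,0,0.007],[-0.006,0,0.0103],[-0.0065,0,0.0112],[-0.0065,0,0.0112]]' --rotation '[[0,0,0],[0,0,0],[0,0,0],[0,0,0],[0,0,0]]'

```text
time_s: 14.6
position: [0.6335, -0.1995, 0.3286]
orientation: [3.139, -0.877, -0.042]
wrist_force: [-2.5, 0.1, 1.9]
opening: 0.003
```

```bash
cat > tip.py <<'E'
from h import *
from bench import robot
s=robot.get_state();R0=R.from_euler('xyz',s['orientation']).as_matrix()
E=s['position']-R0[:,0]*.011+R0[:,2]*.022
v=w2m(E)-H;a=np.arctan2(v[2],-v[0]);r=np.hypot(v[0],v[2])
print(s['time_s'],"r",r.round(4),"ang",np.degrees(a).round(2),"y",v[1].round(4),"F",s['wrist_force'].round(2),"Fn",(s['wrist_force']@(Rm@[-np.cos(a),0,np.sin(a)])).round(2),"Ft",(s['wrist_force']@(Rm@[np.sin(a),0,np.cos(a)])).round(2),s['ft_torque'].round(2))
E
python3 tip.py
```

```text
14.6 r 0.2228 ang 69.81 y -0.0001 F [-2.49  0.14  1.94] Fn 2.68 Ft -1.67 [0.01 0.32 0.02]
```

```bash
cat > plan.py <<'E'
from h import *
from bench import robot
import sys
def plan(L):
    s=robot.get_state()
    for a,r,dt,th in L: # lever angle deg, radius, tangential offset, theta deg
        al=D(a);n=np.array([-np.cos(al),0,np.sin(al)]);t=np.array([np.sin(al),0,np.cos(al)])
        E=m2w(H+r*n+dt*t);Rt=toolR(D(th),T[2]);P=E+Rt[:,0]*.011-Rt[:,2]*.022
        print((a,r,dt,th),rel(s,P,Rt))
E
python3 - <<'E'
from plan import *
plan([(70,.2255,-.003,40),(70,.2255,-.0055,40),(70,.2185,-.0055,40)])
E
```

```text
(70, 0.2255, -0.003, 40) ([-0.0005, -0.0001, -0.0035], [0.001, -0.0044, 0.0012])
(70, 0.2255, -0.0055, 40) ([-0.0026, -0.0001, -0.0047], [0.001, -0.0044, 0.0012])
(70, 0.2185, -0.0055, 40) ([-0.0062, -0.0001, 0.0013], [0.001, -0.0044, 0.0012])
```

>>> servo_tool --jaw '[255,255,255,255,255]' --linear '[[-0.0005,0,-0.0035],[-0.0026,0,-0.0047],[-0.0044,0,-0.0015],[-0.0062,0,0.0013],[-0.0062,0,0.0013]]' --rotation '[[0.001,-0.004,0.001],[0.001,-0.004,0.001],[0.001,-0.004,0.001],[0.001,-0.004,0.001],[0.001,-0.004,0.001]]'

```text
time_s: 15.02
position: [0.6303, -0.1994, 0.3226]
orientation: [3.141, -0.872, -0.043]
wrist_force: [-3.6, -0.1, 2.6]
opening: -0.001
```

```bash
python3 tip.py;  python3 - <<'E'
from plan import *
p,d,c=snap(robot,"side",13);crop(p,230,100,330,200,6,"pics/sd13c.png")
plan([(70,.2155,-.0055,40),(70,.2115,-.0055,40)]+[(70-3*i,.2115,-.0055,40-.3*i) for i in range(1,12)])
E
```

```text
15.0167 r 0.2183 ang 68.44 y -0.0001 F [-3.57 -0.13  2.63] Fn 3.75 Ft -2.35 [-0.02  0.56 -0.06]
(70, 0.2155, -0.0055, 40) ([-0.0008, -0.0001, 0.0025], [-0.0, 0.0008, 0.0003])
(70, 0.2115, -0.0055, 40) ([-0.0028, -0.0001, 0.006], [-0.0, 0.0008, 0.0003])
(67, 0.2115, -0.0055, 39.7) ([-0.0128, -0.0001, 0.0009], [-0.0, 0.0061, 0.0003])
(64, 0.2115, -0.0055, 39.4) ([-0.023, -0.0001, -0.0037], [-0.0, 0.0113, 0.0003])
(61, 0.2115, -0.0055, 39.1) ([-0.0335, -0.0001, -0.0077], [-0.0, 0.0165, 0.0003])
(58, 0.2115, -0.0055, 38.8) ([-0.0441, -0.0001, -0.0112], [-0.0, 0.0218, 0.0003])
(55, 0.2115, -0.0055, 38.5) ([-0.0549, -0.0001, -0.0141], [-0.0, 0.027, 0.0003])
(52, 0.2115, -0.0055, 38.2) ([-0.0659, -0.0001, -0.0164], [-0.0, 0.0322, 0.0003])
(49, 0.2115, -0.0055, 37.9) ([-0.0769, -0.0001, -0.0182], [-0.0, 0.0375, 0.0003])
(46, 0.2115, -0.0055, 37.6) ([-0.0881, -0.0001, -0.0194], [-0.0, 0.0427, 0.0003])
(43, 0.2115, -0.0055, 37.3) ([-0.0993, -0.0001, -0.02], [-0.0, 0.048, 0.0003])
(40, 0.2115, -0.0055, 37.0) ([-0.1104, -0.0002, -0.0201], [-0.0, 0.0532, 0.0003])
(37, 0.2115, -0.0055, 36.7) ([-0.1216, -0.0002, -0.0195], [-0.0, 0.0584, 0.0003])
```

View pics/sd13c.png

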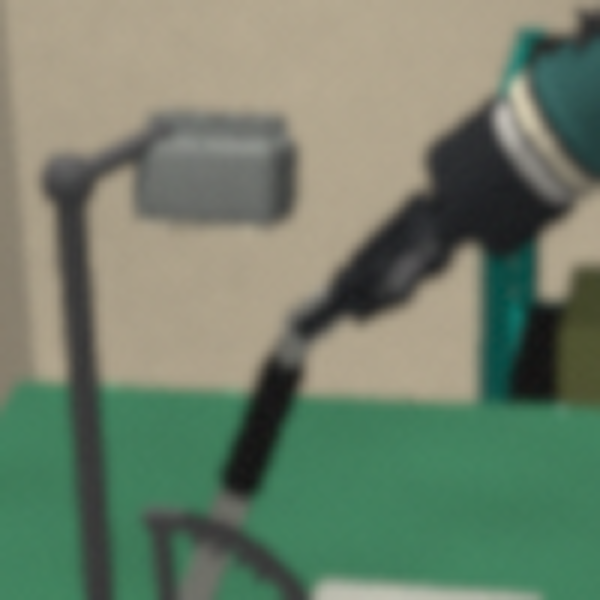

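>>> servo_tool --jaw '[255,255,255,255,255,255,255,255,255,255,255,255,255,255,255,255]' --linear '[[-0.0008,0,0.0025],[-0.0028,0,0.006],[-0.0028,0,0.006],[-0.0078,0,0.0035],[-0.0128,0,0.0009],[-0.023,0,-0.0037],[-0.0335,0,-0.0077],[-0.0441,0,-0.0112],[-0.0549,0,-0.0141],[-0.0659,0,-0.0164],[-0.0769,0,-0.0182],[-0.0881,0,-0.0194],[-0.0993,0,-0.02],[-0.1104,0,-0.0201],[-0.115,0,-0.0199],[-0.115,0,-0.0199]]' --rotation '[[0,0,0],[0,0,0],[0,0,0],[0,0.003,0],[0,0.006,0],[0,0.011,0],[0,0.016,0],[0,0.022,0],[0,0.027,0],[0,0.032,0],[0,0.037,0],[0,0.043,0],[0,0.048,0],[0,0.053,0],[0,0.055,0],[0,0.055,0]]'

```text
time_s: 16.4
position: [0.541, -0.1959, 0.248]
orientation: [3.141, -0.929, -0.045]
wrist_force: [-3.8, 0.5, 3.7]
opening: -0.002
```

```bash
python3 tip.py;  python3 - <<'E'
from plan import *
p,d,c=snap(robot,"side",14);crop(p,230,100,330,220,6,"pics/sd14c.png")
E
```

```text
16.4 r 0.2121 ang 37.48 y -0.0006 F [-3.77  0.49  3.7 ] Fn 5.26 Ft 0.63 [0.11 0.38 0.01]
```

View pics/sd14c.png

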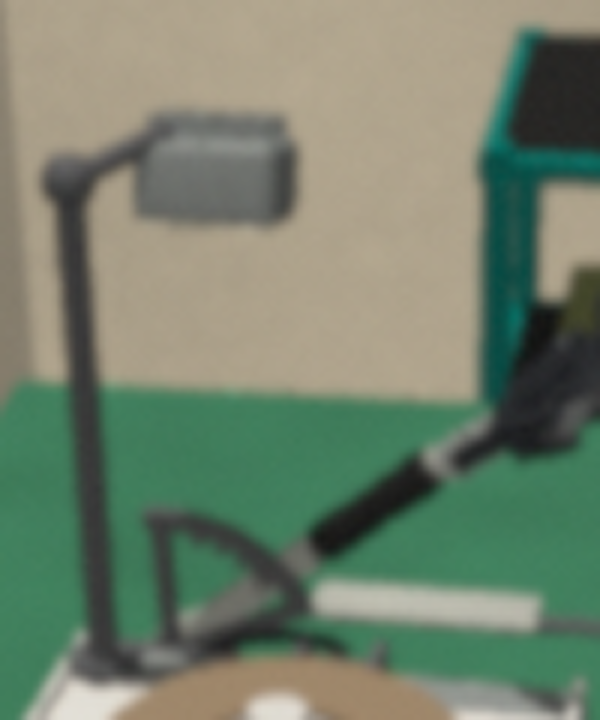

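>>> servo_tool --jaw '[255,255,255,255,255,255,255]' --linear '[[0,0,-0.01],[0,0,-0.03],[0,0,-0.06],[0,0,-0.09],[0,0,-0.12],[0,0,-0.12],[0,0,-0.12]]' --rotation '[[0,0,0],[0,0,0],[0,0,0],[0,0,0],[0,0,0],[0,0,0],[0,0,0]]'

```text
time_s: 17.03
position: [0.4443, -0.1921, 0.3211]
orientation: [3.136, -0.93, -0.043]
wrist_force: [-0.1, 0.6, -0.5]
opening: -0.004
```

Run:
```python
from h import *
from bench import robot
snap(robot,"scene",15);snap(robot,"wrist",15)
p,d,c=snap(robot,"side",15);crop(p,225,150,335,250,7,"pics/sd15c.png")
for n in("scene","side","wrist"):
    c=load(n,15)[2];print(n,[proj([lev(.223,D(a)),lev(.119,D(a))],c).round(1).tolist() for a in(40,45,50)])
s=robot.get_state();print(s['time_s'],s['wrist_force'])
p=cv2.imread("pics/scene15.png");crop(p,195,140,315,270,5,"pics/sc15c.png")
```

```text
scene [[[256.4, 173.0], [238.0, 195.0]], [[253.0, 170.9], [236.1, 194.0]], [[249.3, 169.1], [234.1, 193.2]]]
side [[[305.7, 176.2], [283.2, 191.6]], [[301.9, 172.1], [281.3, 189.5]], [[297.8, 168.3], [279.1, 187.6]]]
wrist [[[276.0, 202.4], [275.7, 183.5]], [[276.0, 180.1], [275.7, 174.9]], [[276.0, 157.2], [275.7, 166.1]]]
17.1833 [0.29317393 0.29961168 0.68925518]
```

View pics/sd15c.png

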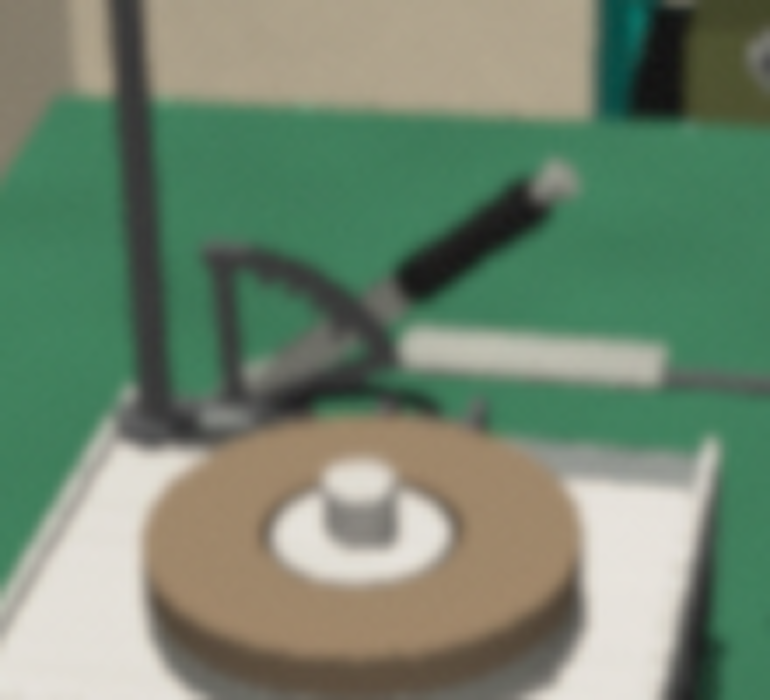

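View pics/sc15c.png

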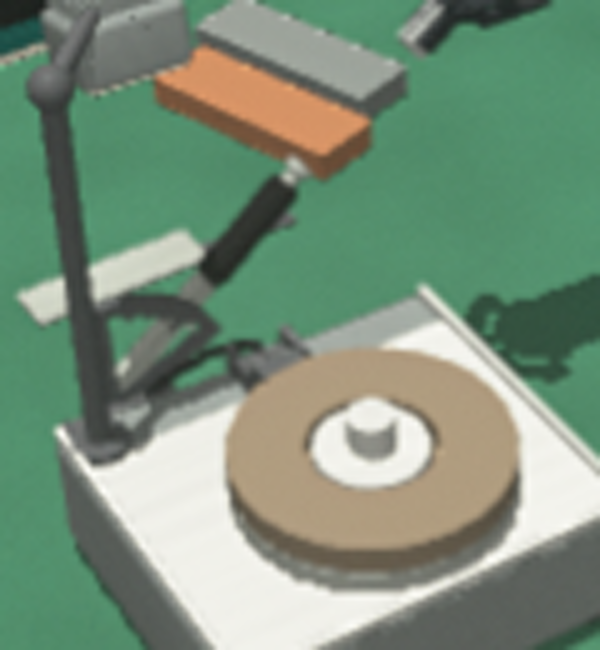

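View pics/wrist15.png

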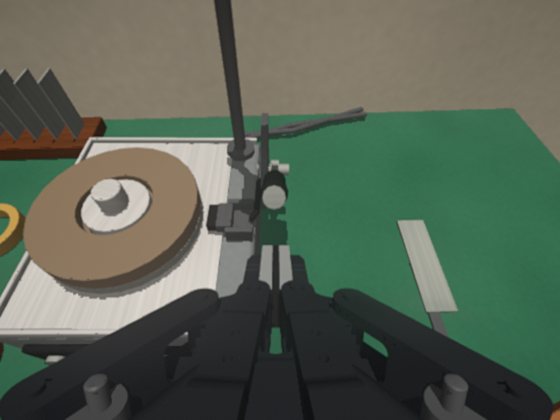

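Run:
```python
from h import *
ims=[]
for n,t,b in(("side",0,(285,155)),("side",15,(285,155)),("side",4,(265,145)),("scene",0,(235,155)),("scene",15,(235,155)),("scene",4,(215,155))):
    p=load(n,t)[0];crop(p,b[0],b[1],b[0]+30,b[1]+35,8,"pics/tmp.png");ims.append(cv2.imread("pics/tmp.png"))
cv2.imwrite("pics/cmp.png",np.vstack([np.hstack(ims[:3]),np.hstack(ims[3:])]))
```

```text
(no output)
```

View pics/cmp.png

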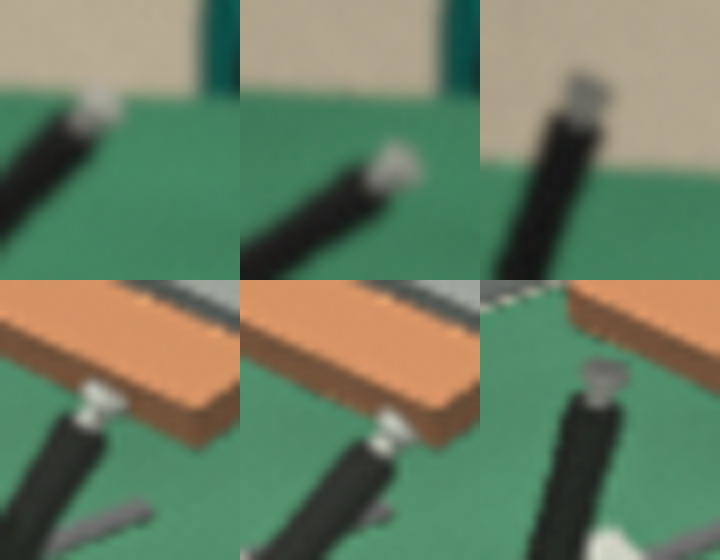

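Run:
```python
from h import *
from scipy.optimize import least_squares
dat={"side":[((285,155),(103,103),0),((285,155),(164,160),15),((265,145),(112,85),4)],"scene":[((235,155),(106,115),0),((235,155),(157,147),15),((215,155),(125,93),4)]}
for n,L in dat.items():
    c=load(n,0)[2];Q=[planey([(b[0]+x/8,b[1]+y/8)],T,-.165,c)[0][[0,2]] for b,(x,y),t in L]
    print(n,np.round(Q,4).tolist())
    for i,j in((0,1),(0,2),(1,2)):
        ch=np.linalg.norm(Q[i]-Q[j]);print(i,j,"chord",ch.round(4),"deg",np.degrees(2*np.arcsin(ch/.446)).round(2))
```

```text
side [[-0.0447, 0.2694], [-0.0712, 0.2447], [0.02, 0.3098]]
0 1 chord 0.0362 deg 9.31
0 2 chord 0.0764 deg 19.72
1 2 chord 0.1121 deg 29.12
scene [[-0.0402, 0.2683], [-0.0647, 0.2414], [0.0263, 0.3053]]
0 1 chord 0.0364 deg 9.37
0 2 chord 0.0761 deg 19.65
1 2 chord 0.1112 deg 28.88
```

Run:
```python
from plan import *
plan([(40,.24,.08,70),(40,.19,.045,70)])
```

```text
(40, 0.24, 0.08, 70) ([0.1028, -0.0001, 0.1051], [-0.0009, -0.5773, -0.0011])
(40, 0.19, 0.045, 70) ([0.0652, -0.0, 0.1532], [-0.0009, -0.5773, -0.0011])
```

>>> servo_tool --jaw '[255,255,255,255,255,255,255,255,255,255]' --linear '[[0.03,0,0.02],[0.055,0,0.045],[0.08,0,0.07],[0.1,0,0.095],[0.103,0,0.105],[0.103,0,0.105],[0.09,0,0.12],[0.077,0,0.138],[0.0652,0,0.1532],[0.0652,0,0.1532]]' --rotation '[[0,-0.11,0],[0,-0.22,0],[0,-0.34,0],[0,-0.46,0],[0,-0.577,0],[0,-0.577,0],[0,-0.577,0],[0,-0.577,0],[0,-0.577,0],[0,-0.577,0]]'

```text
time_s: 18.02
position: [0.605, -0.1963, 0.2693]
orientation: [-3.134, -0.337, -0.045]
wrist_force: [-0.5, 0.0, -1.4]
opening: 0.002
```

```bash
python3 tip.py
python3 - <<'E'
from plan import *
p,d,c=snap(robot,"side",16);crop(p,230,100,350,220,6,"pics/sd16c.png")
plan([(40,.19,.02,70),(40,.19,.012,70)])
E
```

```text
18.0167 r 0.1896 ang 51.3 y 0.002 F [-0.47  0.03 -1.36] Fn -0.77 Ft -1.22 [0.01 0.24 0.02]
(40, 0.19, 0.02, 70) ([-0.0184, 0.0014, 0.0078], [-0.0054, 0.0081, -0.0009])
(40, 0.19, 0.012, 70) ([-0.0253, 0.0015, 0.0118], [-0.0054, 0.0081, -0.0009])
```

View pics/sd16c.png

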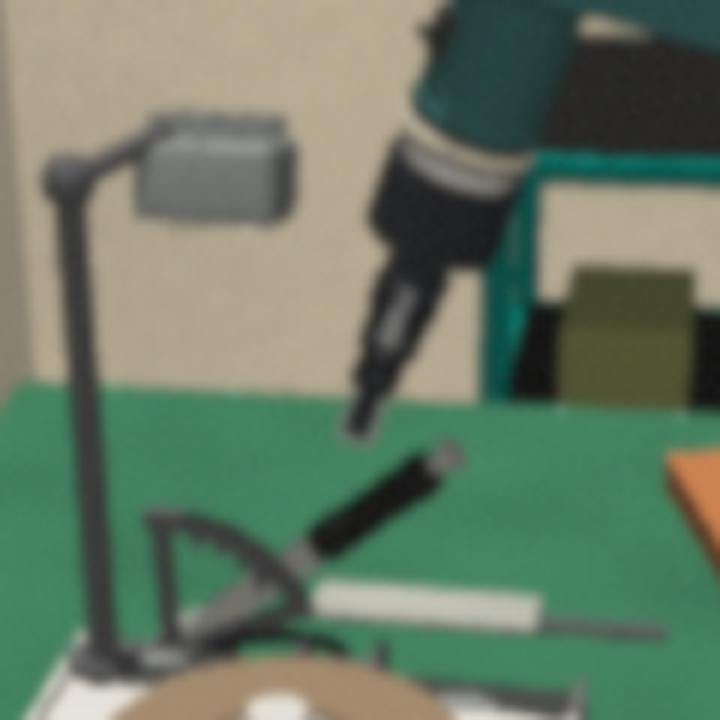

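>>> servo_tool --jaw '[255,255,255,255,255]' --linear '[[-0.009,0.0014,0.004],[-0.0184,0.0014,0.0078],[-0.021,0.0014,0.0093],[-0.0225,0.0014,0.0102],[-0.0225,0.0014,0.0102]]' --rotation '[[-0.005,0.008,-0.001],[-0.005,0.008,-0.001],[-0.005,0.008,-0.001],[-0.005,0.008,-0.001],[-0.005,0.008,-0.001]]'

```text
time_s: 18.48
position: [0.5877, -0.1972, 0.2567]
orientation: [3.141, -0.351, -0.044]
wrist_force: [0.6, 0.4, 0.4]
opening: 0.002
```

```bash
cat >> tip.py <<'E'
for a0 in(40,):
    al=D(a0);n=np.array([-np.cos(al),0,np.sin(al)]);t=np.array([np.sin(al),0,np.cos(al)]);print("r40",(v@n).round(4),"t40",(v@t).round(4),"Ft40",(s['wrist_force']@(Rm@t)).round(2))
E
python3 tip.py
```

```text
18.4833 r 0.1914 ang 44.96 y 0.0001 F [0.63 0.42 0.38] Fn -0.16 Ft 0.71 [ 0.02  0.16 -0.04]
r40 0.1907 t40 0.0165 Ft40 0.69
```

Barely at the surface; creep another 5 mm along −t.

>>> servo_tool --jaw '[255,255,255,255]' --linear '[[-0.0017,0,0.001],[-0.003,0,0.0018],[-0.0043,0,0.0025],[-0.0043,0,0.0025]]' --rotation '[[0,0,0],[0,0,0],[0,0,0],[0,0,0]]'

```text
time_s: 18.82
position: [0.5868, -0.1974, 0.2564]
orientation: [3.139, -0.36, -0.043]
wrist_force: [4.5, 0.2, 6.0]
opening: -0.001
```

```bash
python3 tip.py
```

```text
18.8167 r 0.1916 ang 44.74 y -0.0001 F [4.5  0.24 5.97] Fn 1.02 Ft 7.39 [ 0.09 -0.89  0.02]
r40 0.191 t40 0.0159 Ft40 7.45
```

>>> servo_tool --jaw '[255,255,255,255,255,255,255,255]' --linear '[[0.006,0,-0.004],[0.01,0,-0.03],[0.01,0,-0.06],[0.0,0,-0.09],[-0.02,0,-0.12],[-0.04,0,-0.14],[-0.04,0,-0.14],[-0.04,0,-0.14]]' --rotation '[[0,0,0],[0,0,0],[0,0,0],[0,0,0],[0,0,0],[0,0,0],[0,0,0],[0,0,0]]'

```text
time_s: 19.48
position: [0.4995, -0.1937, 0.3752]
orientation: [3.137, -0.362, -0.044]
wrist_force: [0.3, 0.9, -0.5]
opening: 0.0
```

Run:
```python
from h import *
from bench import robot
snap(robot,"scene",17);snap(robot,"side",17);snap(robot,"wrist",17)
a=load("side",15)[0];b=load("side",17)[0]
ims=[]
for n,t,q in(("side",15,(270,155)),("side",17,(270,155))):
    crop(load(n,t)[0],q[0],q[1],q[0]+50,q[1]+45,7,"pics/tmp.png");ims.append(cv2.imread("pics/tmp.png"))
cv2.imwrite("pics/cmp2.png",np.hstack(ims))
s=robot.get_state();print(s['time_s'],s['position'],s['wrist_force'])
```

```text
19.6333 [ 0.50032991 -0.19329718  0.37138321] [ 0.37155717 -0.08176033 -0.65487003]
```

View pics/cmp2.png

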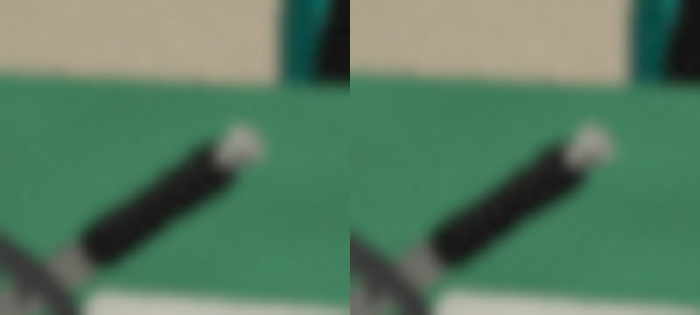

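View pics/scene17.png

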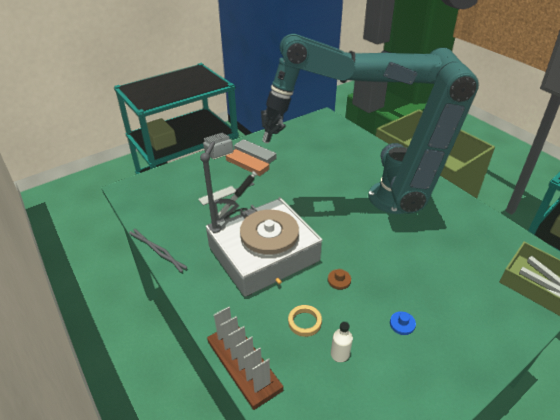

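View pics/wrist17.png

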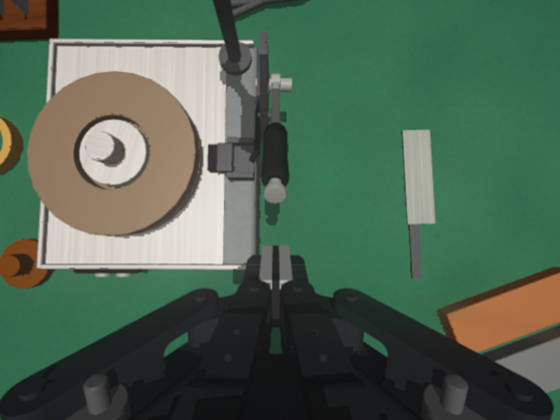

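The pictures before and after the downward push match, so the lever was already on its stop. The cover sits in the recess at wrist pixel (111,152). The tape roll, bottle and knife blank are where they started.

```bash
python3 -c "
from bench import robot
print(robot.close_job())"
```

```text
the job is handed in; nothing more can be done
None
```

The job is done and handed in at about 19.6 s of the 72 s allowed; the hand-in gave no verdict.

- **Brake on:** I took the lever by its grip, raised it from the first notch past the third, and let go. It stood by itself at about 70° above level, which is the third notch.
- **Hub cover:** I set the aluminium cover in the recess and released it. Depth readings put its shoulder about 2 mm below the stone's face and its knob top at 0.181–0.182 m, where fully home is 0.182 m.
- **Brake off:** With the fingers shut I pressed the button in and followed the lever all the way down.

**One disagreement:** my camera angles put the lowered lever 0.5–0.9° above nominal zero. A push of about 7 N down on the lever moved my fingertip only 0.6 mm, and pictures before and after show no movement. I take this as calibration error, with the lever on its lower stop.

The last pictures show the tape roll, knife blank and bottle where they were, with the robot clear of everything.

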